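Roll the blue screwdriver out of its spring clips into the open rest

TASK

The blue screwdriver that is clipped in a black holder on the yellow table is wanted for the next job. Take it out of its two spring clips by rolling it sideways past the springy yellow-tipped lips on the open side (steel hooks over the top stop it from being pulled straight up), then lay its handle in the two V notches of the wooden rest, let go and move clear. Leave the red screwdriver in its clips.

Things in the scene. Friction and masses are not known exactly. Their poses are not given: they have to be found in the camera images.
- blue_mid (a point): Blue screwdriver, 200 mm, about 0.09 kg, lying level in its clips; this point is the middle of its round blue handle (29 mm across, 98 mm long), on the axis, 50 mm above the table, and within 5 mm of the centre of mass. Grasp it here across the handle from above. Its y axis runs to the handle's butt, -y to the tip; the thin shank and tip reach 137 mm along -y.
- blue_clip: Blue one's holder, fixed: black foot 124x62x8 mm, two steel clips 73 mm tall at x = -38, +38 (64 mm free between). Origin under the foot; x handle to tip, y to the open side, z up. Rigid back at y -16 mm; hooks over the top, 3 mm play. Yellow-tipped sprung lips at y +15: push the handle level along +y (5 to 10 N), after 35 mm it is past them, free to lift. End stops; 70 mm clear on the +y side.
- rest_seat (a point): Open wooden rest, fixed: foot 124x62x8 mm, two 90-degree V saddles, mouth 44 mm wide, 52 mm over all, 10 mm thick, at x = -38 and +38 mm (66 mm free between for fingers). This point, 50 mm above the table, is where the middle of the blue handle lies when seated; x runs along the rest, the line of the seated tool (either way round), z up. Saddle tops are 2 mm above this point.
- red_mid (a point): Red screwdriver, 232 mm long, handle 33 mm across, in a like holder of its own (clips 77 mm tall); this point is the middle of its handle, 50 mm above the table. It stays where it is. Mind the table's grey tubular push handle beside it all: it rises along the right edge of the table (y = -0.36 m, x = 0.42 to 0.86 m) to 0.38 m; come in round its near end or over it.

How it is judged:
On the way:
1. the blue screwdriver leaves its clips sideways, past the sprung lips: its handle's middle is more than 18 mm out on the open side, still within 15 mm of its clipped height and within 30 mm lengthwise (y of blue_mid in the frame of blue_clip above 0.018 m and z of blue_mid in the frame of blue_clip between 0.035 and 0.065 m and x of blue_mid in the frame of blue_clip between -0.03 and 0.03 m).
At the end, for the whole second after the job is handed in: The blue screwdriver lies in both V notches of the rest, either way round: mid-handle within 15 mm of the seat point horizontally and 7 mm in height, axis within 10 degrees of the rest's; it is released; the red screwdriver is within 20 mm of where it was (horizontal distance between blue_mid and rest_seat below 0.015 m and z of blue_mid in the frame of rest_seat between -0.007 and 0.007 m and angle between the y axis of blue_mid and the x axis of rest_seat, either way round below 0.18 rad and distance of red_mid from where it was at the start of the episode below 0.02 m); the robot touches nothing.
It fails at once if the red screwdriver is moved more than 20 mm (distance of red_mid from where it was at the start of the episode above 0.02 m).
It also fails if it takes over 38 s, if anything falls off the work surface, if the arm or the gripper's body presses on something with over 40 N, if the wrist force passes 120 N, or if a joint passes its speed limit or range.

ROBOT

A 7-joint arm with a two-finger parallel gripper is mounted at the origin on a cart in front of the work surface, level with it; the furniture and walls round the work are solid. World frame = base frame: x ahead of the robot, y to its left, z up, the work surface at z = 0. Lengths are in m, angles in rad, forces in N, time in s.
With the tool pointing down it reaches from about 0.4 to 0.85 m from the base axis. Payload 4.5 kg.
Tool frame: the origin (TCP) lies on the centre line of the jaws, within the pads' length; the fingertips stand 14 mm ahead of it and the grasp point (between the pads) lies 5 mm behind it; y points along the fingers, z is the direction in which the jaws open and shut, and the axes are right-handed (so a half turn about y gives the same grasp; the last joint's range is limited). The gripper opens to 88 mm and grips with 3 to 60 N. Pads are 18 mm wide; open, the fingers measure 123 mm over their backs; the gripper's body (75 mm by 187 mm) begins 45 mm behind the grasp point.
Start: joints at [1.164, 0.689, -0.195, 1.565, 0.157, 0.902, -0.215], TCP at [0.267, -0.565, 0.253] pointing down, gripper open.
Joint ranges: [-3.01, 3.01], [-0.46, 2.08], [-1.47, 1.51], [0.13, 2.56], [-1, 4.14], [0.04, 2.09], [-2.66, 2.66]. Speed limits (rad/s): [2.57, 2.57, 3.14, 3.14, 3.14, 3.14, 3.14].

INTERFACE

Orientations are given as a unit quaternion [x, y, z, w].
In Python, from plant import get_state, imaging, job gives the robot as it stands.
- The arm moves only by the tool send_rows, never from a script. Its argument "motion" is a list that holds one entry, the list of rows, each a list of 7 numbers: the turn, a rotation vector about the tool's x, y, z scaled (see below), then the shift along the tool's x, y, z scaled (see below), then the gripper's target within -1 to 1 (shut at 1, half-way at 0, fully open at -1). In form: [[[rx, ry, rz, tx, ty, tz, gripper], ...]]. A call has exactly 5 rows; each row shifts and turns the commanded pose from where the row before left it, along the tool's axes as they then stand; what a row does not reach is not made up. The controller multiplies each number of a shift by 0.02 m and each number of a turn by 0.08 rad. A row lasts 1/12 s, in which the tool goes at most 41.7 mm and 7.16 degrees, less where a joint would pass 70% of its speed; a pose out of reach is approached as far as the arm can. A call with a number of a shift or a turn outside -1 to 1 is refused whole. A call with a gripper value outside its range is refused whole. The fingers move at their own pace and stop on an object; "force" is the grip in N (left out, the last holds). Time passes only in rows, so rows that do not move let the fingers close, or fill a call up. It gives the time, the measured TCP pose, the force and the opening at its end, in the units of the state.
- get_state(): the state, without advancing time (a new reading comes with each control period).
- imaging.snapshot(name): name is "side" or "top" or "wrist"; returns a dict with "img" (480x640x3 uint8, red, green, blue), "camera_matrix" (3x3 intrinsics, pixels), "dist_coeffs" ([k1, k2, p1, p2, k3] as OpenCV has them; the pictures are not rectified), "R" (3x3) and "t" (3): a world point X has camera coordinates R X + t; the wrist camera has in their place "hand_eye" (4x4, takes a point from camera to tool coordinates, whose origin is the TCP and whose axes are the tool frame's). Camera axes: x right, y down, z forward; pixel columns grow to the right and rows downward; lengths in m; the calibration is good to about 2 mm. A picture is of the moment at which its call begins: read the wrist's pose just before it. There is no depth.
- job.finish_job(): hands the job in, once; it reports no verdict.
The state is a dict: "clock": time; "q": joint angles; "qd": joint speeds; "joint_torque": joint torques, N m; "tool_pos": TCP position; "eef_rot": TCP orientation; "contact_force": force on the tool from outside, world axes, zero at the start; "moment": the same for the moment, N m; "opening": opening from 0.0 (shut) to 1.0 (fully open).
Only numpy, scipy, OpenCV 4.12 (cv2) and the standard library are available. Lean on these libraries where they do the work, as an engineer would, in place of code of your own. Each camera call takes 0.05 s, during which the arm holds its last target.

## Working session

There is one attempt and no reset: what is moved stays moved. The work goes in short steps, Python scripts to look and compute and a tool call to move; the robot and the scene stay as the last step left them, time stands still between calls to the robot, and variables do not carry over. Pictures are saved under pics/ and viewed, and the job is handed in when it is done.

Besides the shell and the picture viewer there is one more tool, called after ">>>" by a JSON object that holds its "op" and its "data". send_rows: Moves the arm, as the interface text tells. Its arguments: {"type":"object","properties":{"motion":{"type":"array"},"force":{"type":"number"}},"required":["motion"]}

```bash
mkdir -p pics; ls
cat > h.py <<'E'
import numpy as np, cv2
from plant import get_state, imaging, job
from scipy.spatial.transform import Rotation as Rn
def snap(n,f):
    s=get_state(); d=imaging.snapshot(n); cv2.imwrite('pics/'+f,d['img'][:,:,::-1])
    if 'hand_eye' in d:
        T=np.eye(4);T[:3,:3]=Rn.from_quat(s['eef_rot']).as_matrix();T[:3,3]=s['tool_pos']
        W=T@np.array(d['hand_eye']); d['R']=W[:3,:3].T; d['t']=-W[:3,:3].T@W[:3,3]
    np.save('pics/'+f[:-4]+'.npy',d,allow_pickle=True)
    return d
def load(f): return np.load('pics/'+f+'.npy',allow_pickle=True).item()
def ray(d,uv):
    p=cv2.undistortPoints(np.array(uv,float).reshape(-1,1,2),np.array(d['camera_matrix']),np.array(d['dist_coeffs'])).reshape(-1,2)
    R=np.array(d['R']);t=np.array(d['t']).reshape(3)
    v=np.c_[p,np.ones(len(p))]@R; return -R.T@t, v
def plane(d,uv,z):
    c,v=ray(d,uv); return c+v*((z-c[2])/v[:,2])[:,None]
E
python3 - <<'E'
from h import *
s=get_state(); print(s)
for n in ['side','top','wrist']:
    d=snap(n,n+'0.png'); R=np.array(d['R']);print(n,-R.T@np.array(d['t']).reshape(3), R[2])
print(Rn.from_quat(s['eef_rot']).as_matrix())
E
```

```text
pics
{'clock': 0.0, 'q': array([ 1.16379423,  0.68998334, -0.19452611,  1.56634087,  0.15728736,
        0.90249192, -0.21509791]), 'qd': array([-1.56382011e-03, -3.18330758e-04,  2.02127931e-04,  1.20429737e-05,
       -6.28074218e-04, -1.86298245e-03, -6.65615242e-04]), 'joint_torque': array([-2.08906577e-04, -5.27563047e+01, -1.26704659e+00, -1.53429759e+01,
       -5.26666758e-02,  6.51413837e-03,  1.59707452e-04]), 'tool_pos': array([ 0.26637274, -0.56472426,  0.25191156]), 'eef_rot': array([-0.1547995 ,  0.6906168 , -0.6893726 ,  0.15443759]), 'contact_force': array([0.0110116 , 1.21675378, 0.22447622]), 'moment': array([-0.0249783 , -0.0127009 , -0.02303561]), 'opening': 0.9960299255696378}
side [0.23568573 0.76893508 0.42493832] [ 0.23684808 -0.87333889 -0.42565499]
top [0.30934365 0.00547324 0.91794676] [ 0.14449022 -0.00460672 -0.98949551]
wrist [ 0.33133339 -0.53507891  0.38429679] [-0.25172181 -0.1162939  -0.9607871 ]
[[-9.04372291e-01 -8.84189515e-04  4.26743457e-01]
 [-4.26744357e-01  1.60506447e-03 -9.04370874e-01]
 [ 1.14684485e-04 -9.99998321e-01 -1.82889872e-03]]
```

View pics/side0.png

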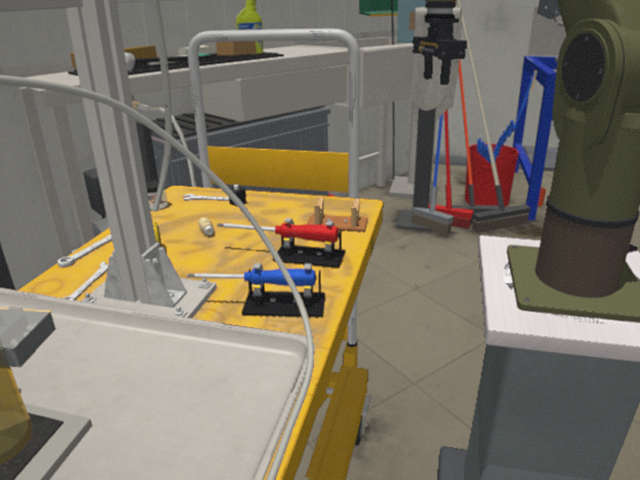

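View pics/top0.png

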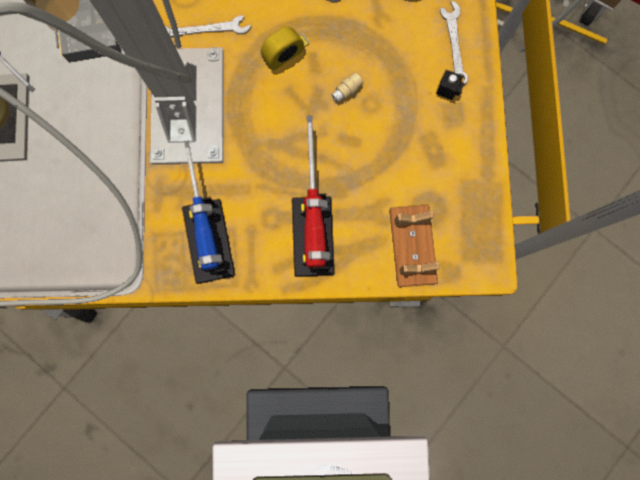

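View pics/wrist0.png

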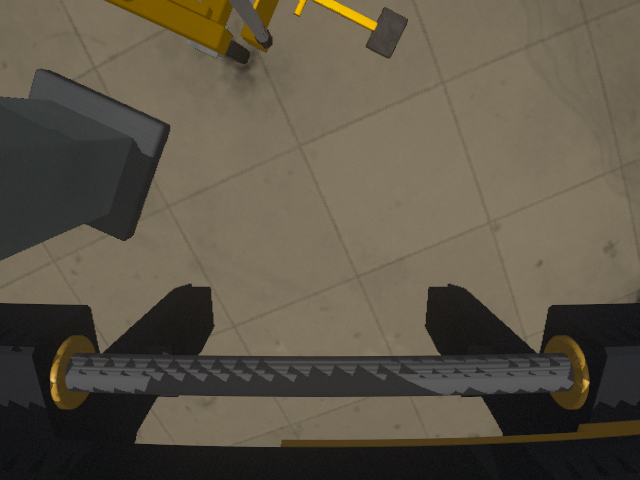

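Run:
```python
from h import *
a=load('top0')['img'][80:300,130:290,::-1]; cv2.imwrite('pics/za.png',cv2.resize(a,None,fx=3.6,fy=2.7,interpolation=cv2.INTER_CUBIC) if 0 else cv2.resize(a,None,fx=2.7,fy=2.7,interpolation=cv2.INTER_CUBIC))
a=load('side0')['img'][180:330,60:360,::-1]; cv2.imwrite('pics/zb.png',cv2.resize(a,None,fx=2.6,fy=2.6,interpolation=cv2.INTER_CUBIC))
a=load('top0')['img'][180:300,370:460,::-1]; cv2.imwrite('pics/zc.png',cv2.resize(a,None,fx=4,fy=4,interpolation=cv2.INTER_CUBIC))
```

```text
(no output)
```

View pics/za.png

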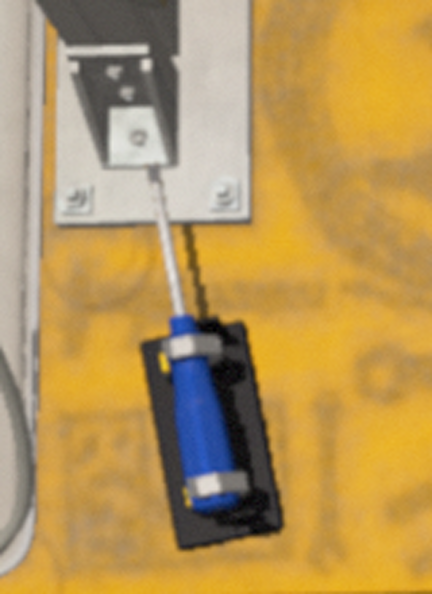

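View pics/zb.png

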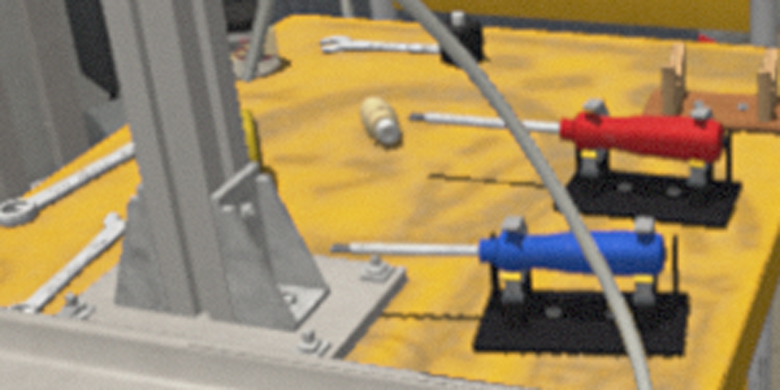

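View pics/zc.png

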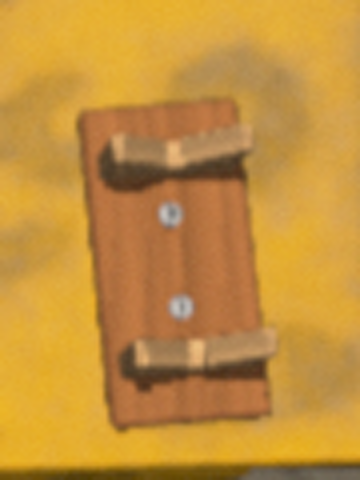

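Run:
```python
from h import *
d=load('top0'); im=d['img']; hsv=cv2.cvtColor(im,cv2.COLOR_RGB2HSV)
def big(m,roi):
    M=np.zeros_like(m); x0,y0,x1,y1=roi; M[y0:y1,x0:x1]=m[y0:y1,x0:x1]
    n,l,s,c=cv2.connectedComponentsWithStats(M); k=1+np.argmax(s[1:,4]); return (l==k).astype(np.uint8)
b=big(cv2.inRange(hsv,(105,120,40),(130,255,255)),(150,170,250,290))
pts=np.argwhere(b)[:,::-1]; P=plane(d,pts,0.05)
print('blue rect world z.05',cv2.minAreaRect(P[:,:2].astype(np.float32)), P[:,:2].mean(0))
for nm,ws in [('tip',[(188,143)]),('brFront',[(157,140),(190,141)])]:
    for z in (0,.02,.05): print(nm,z,plane(d,ws,z)[:,:2].round(3).tolist())
# foot: dark
for nm,roi,m,z in [('bluefoot',(170,190,245,290),cv2.inRange(hsv,(0,0,0),(180,255,70)),.008),('woodfoot',(380,195,445,295),cv2.inRange(hsv,(3,100,60),(16,255,200)),.008)]:
    m=cv2.morphologyEx(m,cv2.MORPH_CLOSE,np.ones((3,3)))
    M=big(m,roi); q=np.argwhere(M)[:,::-1]; Q=plane(d,q,z)[:,:2].astype(np.float32)
    r=cv2.minAreaRect(Q); print(nm,r)
# plate px
print('plate corners',plane(d,[(150,162),(222,160),(222,48)],0.01)[:,:2].round(3).tolist())
print('tray edge',plane(d,[(145,200),(145,270)],0.03)[:,:2].round(3).tolist())
s=load('side0'); c,v=ray(s,[(190,275),(282,276)]);
for zz in (.04,.05,.06): print('side tip,handle',zz,plane(s,[(190,275),(282,276)],zz)[:,:2].round(3).tolist())
# saddle px ends
def up(x,y): return (370+x/4,180+y/4)
S=[up(182,153),up(203,352)] ; print('V centres px', plane(d,S,0.03)[:,:2])
ends=[up(112,143),up(250,133),up(135,347),up(272,337)]
print('saddle ends z.052',plane(d,ends,.052)[:,:2])
```

```text
blue rect world z.05 ((0.45523515343666077, 0.16144494712352753), (0.065493643283844, 0.02905343845486641), 8.290850639343262) [0.45292415 0.16209526]
tip 0 [[0.61, 0.197]]
tip 0.02 [[0.603, 0.193]]
tip 0.05 [[0.593, 0.186]]
brFront 0 [[0.616, 0.246], [0.613, 0.194]]
brFront 0.02 [[0.609, 0.241], [0.606, 0.19]]
brFront 0.05 [[0.599, 0.233], [0.597, 0.183]]
bluefoot ((0.453708291053772, 0.16335973143577576), (0.12867309153079987, 0.05940502509474754), 10.498260498046875)
woodfoot ((0.4366527497768402, -0.15298539400100708), (0.12382896989583969, 0.06564117968082428), 3.495311975479126)
plate corners [[0.577, 0.254], [0.578, 0.141], [0.765, 0.141]]
tray edge [[0.512, 0.255], [0.406, 0.253]]
side tip,handle 0.04 [[0.604, 0.177], [0.461, 0.148]]
side tip,handle 0.05 [[0.595, 0.192], [0.455, 0.164]]
side tip,handle 0.06 [[0.585, 0.208], [0.449, 0.18]]
V centres px [[ 0.47424105 -0.15294912]
 [ 0.39883972 -0.15713612]]
saddle ends z.052 [[ 0.47448194 -0.12344443]
 [ 0.47705523 -0.17446536]
 [ 0.39904322 -0.12847205]
 [ 0.40148092 -0.17851251]]
```

Run:
```python
from h import *
d=load('top0'); s=load('side0'); 
for p in [(60,140),(110,190),(138,240),(143,265),(120,294),(60,303),(145,30)]:
    print(p)
    for z in (.03,.08,.15,.2,.25,.3,.35,.4,.45,.5,.6):
        X=plane(d,[p],z)
        u,_=cv2.projectPoints(X,cv2.Rodrigues(np.array(s['R']))[0],np.array(s['t']).reshape(3),np.array(s['camera_matrix']),np.array(s['dist_coeffs']))
        print('  ',z,X[0].round(3),u.ravel().round(0))
```

```text
(60, 140)
   0.03 [0.61 0.39 0.03] [106. 367.]
   0.08 [0.593 0.368 0.08 ] [120. 325.]
   0.15 [0.57  0.338 0.15 ] [140. 265.]
   0.2 [0.553 0.316 0.2  ] [155. 220.]
   0.25 [0.536 0.294 0.25 ] [171. 174.]
   0.3 [0.519 0.273 0.3  ] [188. 127.]
   0.35 [0.502 0.251 0.35 ] [205.  79.]
   0.4 [0.485 0.229 0.4  ] [223.  31.]
   0.45 [0.468 0.208 0.45 ] [241. -17.]
   0.5 [0.451 0.186 0.5  ] [259. -64.]
   0.6 [0.417 0.143 0.6  ] [ 297. -157.]
(110, 190)
   0.03 [0.529 0.309 0.03 ] [195. 338.]
   0.08 [0.517 0.292 0.08 ] [205. 300.]
   0.15 [0.499 0.268 0.15 ] [219. 244.]
   0.2 [0.487 0.251 0.2  ] [229. 203.]
   0.25 [0.475 0.234 0.25 ] [241. 161.]
   0.3 [0.462 0.217 0.3  ] [252. 118.]
   0.35 [0.45 0.2  0.35] [264.  73.]
   0.4 [0.437 0.183 0.4  ] [276.  28.]
   0.45 [0.425 0.165 0.45 ] [289. -17.]
   0.5 [0.413 0.148 0.5  ] [302. -63.]
   0.6 [0.388 0.114 0.6  ] [ 328. -152.]
(138, 240)
   0.03 [0.451 0.265 0.03 ] [263. 326.]
   0.08 [0.443 0.25  0.08 ] [269. 290.]
   0.15 [0.432 0.23  0.15 ] [279. 236.]
   0.2 [0.424 0.215 0.2  ] [287. 197.]
   0.25 [0.416 0.2   0.25 ] [294. 156.]
 
[... 1326 characters left out ...]
5 ] [333. 182.]
   0.3 [0.344 0.266 0.3  ] [340. 131.]
   0.35 [0.341 0.245 0.35 ] [346.  80.]
   0.4 [0.338 0.224 0.4  ] [353.  29.]
   0.45 [0.336 0.203 0.45 ] [359. -21.]
   0.5 [0.333 0.182 0.5  ] [365. -70.]
   0.6 [0.327 0.139 0.6  ] [ 377. -163.]
(145, 30)
   0.03 [0.789 0.261 0.03 ] [ 60. 294.]
   0.08 [0.762 0.247 0.08 ] [ 73. 263.]
   0.15 [0.724 0.227 0.15 ] [ 91. 217.]
   0.2 [0.697 0.212 0.2  ] [106. 183.]
   0.25 [0.67  0.198 0.25 ] [122. 147.]
   0.3 [0.643 0.183 0.3  ] [138. 110.]
   0.35 [0.616 0.169 0.35 ] [156.  71.]
   0.4 [0.589 0.155 0.4  ] [174.  30.]
   0.45 [0.562 0.14  0.45 ] [194. -11.]
   0.5 [0.535 0.126 0.5  ] [214. -54.]
   0.6 [0.481 0.097 0.6  ] [ 258. -141.]
```

>>> {"op": "send_rows", "data": {"motion": [[[0, 0.32, 0, 0, -1, 0, -1], [0, 0.32, 0, 0, -1, 0, -1], [0, 0.32, 0, 0, -1, 0, -1], [0, 0.32, 0, 0, -1, 0, -1], [0, 0.32, 0, 0, -1, 0, -1]]]}}

```text
clock: 0.57
tool_pos: [0.2665, -0.5649, 0.3534]
eef_rot: [-0.11, 0.699, -0.698, 0.11]
contact_force: [-0.1, -0.4, -0.8]
opening: 0.997
```

>>> {"op": "send_rows", "data": {"motion": [[[0, 0.32, 0, 0, -1, 0, -1], [0, 0.32, 0, 0, -1, 0, -1], [0, 0.32, 0, 0, -1, 0, -1], [0, 0.32, 0, 0, -1, 0, -1], [0, 0.32, 0, 0, -1, 0, -1]]]}}

```text
clock: 0.98
tool_pos: [0.2665, -0.5649, 0.4534]
eef_rot: [-0.065, 0.704, -0.704, 0.065]
contact_force: [-0.8, -0.4, 0.5]
opening: 0.998
```

>>> {"op": "send_rows", "data": {"motion": [[[0, 0, 0, -0.73, 0, -0.95, -1], [0, 0, 0, -0.73, 0, -0.95, -1], [0, 0, 0, -0.73, 0, -0.95, -1], [0, 0, 0, -0.73, 0, -0.95, -1], [0, 0, 0, -0.73, 0, -0.95, -1]]]}}

```text
clock: 1.4
tool_pos: [0.3212, -0.4572, 0.4524]
eef_rot: [-0.065, 0.704, -0.704, 0.065]
contact_force: [0.8, 0.4, -0.0]
opening: 1.001
```

>>> {"op": "send_rows", "data": {"motion": [[[0, 0, 0, -0.73, 0, -0.95, -1], [0, 0, 0, -0.73, 0, -0.95, -1], [0, 0, 0, -0.73, 0, -0.95, -1], [0, 0, 0, -0.73, 0, -0.95, -1], [0, 0, 0, -0.73, 0, -0.95, -1]]]}}

```text
clock: 1.82
tool_pos: [0.3754, -0.3504, 0.4525]
eef_rot: [-0.065, 0.704, -0.704, 0.065]
contact_force: [0.3, 0.1, -0.3]
opening: 0.998
```

>>> {"op": "send_rows", "data": {"motion": [[[0, 0, 0, -0.73, 0, -0.95, -1], [0, 0, 0, -0.73, 0, -0.95, -1], [0, 0, 0, -0.73, 0, -0.95, -1], [0, 0, 0, -0.73, 0, -0.95, -1], [0, 0, 0, -0.73, 0, -0.95, -1]]]}}

```text
clock: 2.23
tool_pos: [0.4297, -0.2437, 0.4525]
eef_rot: [-0.065, 0.704, -0.704, 0.065]
contact_force: [0.7, -0.1, 0.3]
opening: 1.002
```

>>> {"op": "send_rows", "data": {"motion": [[[0, 0, 0, -0.2, 0.8, -1, -1], [0, 0, 0, -0.2, 0.8, -1, -1], [0, 0, 0, -0.2, 0.8, -1, -1], [0, 0, 0, -0.2, 0.8, -1, -1], [0, 0, 0, -0.2, 0.8, -1, -1]]]}}

```text
clock: 2.65
tool_pos: [0.4304, -0.1419, 0.3719]
eef_rot: [0.065, -0.704, 0.704, -0.065]
contact_force: [0.1, 0.1, -0.7]
opening: 1.0
```

Run:
```python
from h import *
d=snap('wrist','w1.png')
```

```text
(no output)
```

View pics/w1.png

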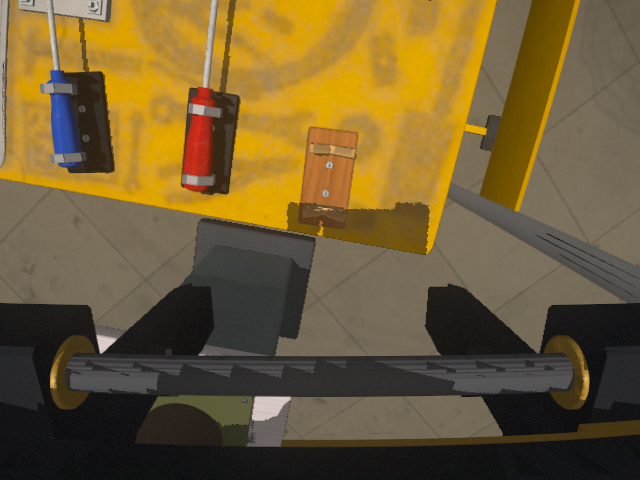

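Run:
```python
from h import *
d=load('w1')
cam=-d['R'].T@d['t'];print('cam',cam)
hsv=cv2.cvtColor(d['img'],cv2.COLOR_RGB2HSV)
b=cv2.inRange(hsv,(105,120,40),(130,255,255)); b[:,120:]=0;b[200:]=0
P=plane(d,np.argwhere(b)[:,::-1],.05)[:,:2].astype(np.float32)
print('blue',cv2.minAreaRect(P),P.mean(0))
print('ends', plane(d,[(55,70),(69,167)],.05)[:,:2])
a=d['img'][110:245,280:385,::-1]; cv2.imwrite('pics/zd.png',cv2.resize(a,None,fx=4.4,fy=4.4,interpolation=cv2.INTER_CUBIC))
```

```text
cam [ 0.50090468 -0.12930341  0.50422882]
blue ((0.45818209648132324, 0.16625048220157623), (0.10799882560968399, 0.026848163455724716), 9.300570487976074) [0.45557058 0.16568355]
ends [[0.51149467 0.17564766]
 [0.40418451 0.15463986]]
```

View pics/zd.png

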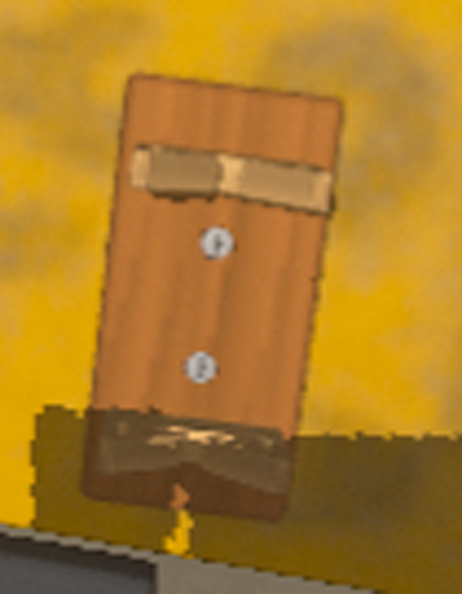

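Run:
```python
from h import *
d=load('w1'); up=lambda x,y:(280+x/4.4,110+y/4.4)
C=plane(d,[up(130,75),up(343,98),up(288,520),up(83,497)],.006)[:,:2]
print(C.round(4).tolist(),C.mean(0)); a=(C[0]+C[1]-C[2]-C[3])/2; print(a,np.degrees(np.arctan2(a[1],a[0])))
print('screws',plane(d,[up(217,242),up(200,367)],.009)[:,:2], plane(d,[up(217,242),up(200,367)],.009)[:,:2].mean(0))
d=load('top0'); up=lambda x,y:(370+x/4,180+y/4)
C=plane(d,[up(80,113),up(234,100),up(270,415),up(113,428)],.006)[:,:2]
print(C.round(4).tolist(),C.mean(0)); a=(C[0]+C[1]-C[2]-C[3])/2; print(a,np.degrees(np.arctan2(a[1],a[0])))
s=plane(d,[up(170,214),up(180,307)],.009)[:,:2]; print('screws',s,s.mean(0))
```

```text
[[0.4973, -0.1177], [0.5022, -0.1775], [0.3796, -0.1868], [0.3753, -0.1254]] [ 0.43860002 -0.15183389]
[0.12235814 0.00854596] 3.995268633815642
screws [[ 0.45654687 -0.15021246]
 [ 0.42042737 -0.15218475]] [ 0.43848712 -0.15119861]
[[0.4954, -0.1184], [0.4991, -0.1785], [0.3765, -0.1859], [0.3731, -0.1258]] [ 0.43603176 -0.15216419]
[0.12243548 0.00743126] 3.4733245224920255
screws [[ 0.45444935 -0.15091592]
 [ 0.41841746 -0.15302868]] [ 0.43643341 -0.1519723 ]
```

>>> {"op": "send_rows", "data": {"motion": [[[0, 0, 0, -0.15, 0, -1, -0.4], [0, 0, 0, -0.15, 0, -1, -0.4], [0, 0, 0, -0.15, 0, -1, -0.4], [0, 0, 0, -0.15, 0, -1, -0.4], [0, 0, 0, -0.15, 0, -1, -0.4]]]}}

```text
clock: 3.12
tool_pos: [0.4269, -0.0411, 0.3727]
eef_rot: [0.065, -0.704, 0.704, -0.065]
contact_force: [-0.6, -0.3, 0.0]
opening: 0.7
```

>>> {"op": "send_rows", "data": {"motion": [[[0, 0, 0, -0.15, 0, -1, -0.4], [0, 0, 0, -0.15, 0, -1, -0.4], [0, 0, 0, -0.15, 0, -1, -0.4], [0, 0, 0, -0.15, 0, -1, -0.4], [0, 0, 0, -0.15, 0, -1, -0.4]]]}}

```text
clock: 3.53
tool_pos: [0.4233, 0.06, 0.3727]
eef_rot: [0.065, -0.704, 0.704, -0.065]
contact_force: [0.1, -0.1, 0.4]
opening: 0.7
```

Run:
```python
from h import *
d=snap('wrist','w2.png');print(get_state()['q'])
```

```text
[ 0.01601282  0.28162418 -0.36310014  1.93052317  0.11810213  0.9488388
 -1.78287585]
```

View pics/w2.png

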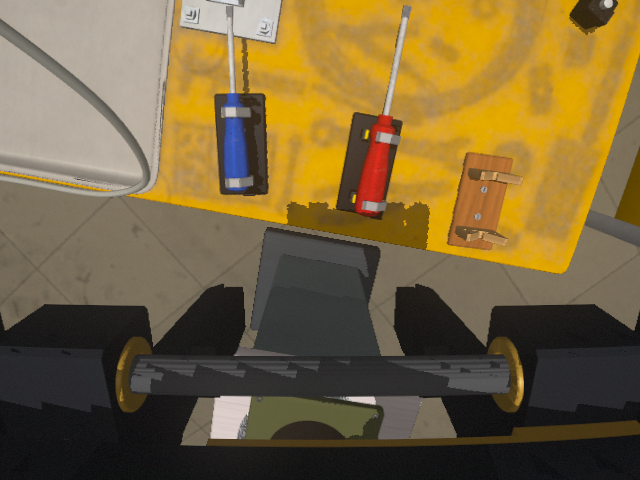

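Run:
```python
from h import *
d=load('w2'); t=load('top0')
C=plane(d,[(216,95),(265,93),(268,193),(221,196)],.006)[:,:2]
print(C.round(4).tolist(),C.mean(0)); a=(C[0]+C[1]-C[2]-C[3])/2; print(a,np.degrees(np.arctan2(a[1],a[0])))
hsv=cv2.cvtColor(d['img'],cv2.COLOR_RGB2HSV)
b=cv2.inRange(hsv,(105,120,40),(130,255,255)); b[:,:200]=0;b[:,280:]=0;b[200:]=0
P=plane(d,np.argwhere(b)[:,::-1],.05)[:,:2].astype(np.float32)
print('blue',cv2.minAreaRect(P)); print('tip',plane(d,[(229,8)],.05))
# hose: triangulate by match on top curve
topc=np.array([(0,90),(30,113),(60,140),(85,163),(110,190),(128,217),(138,240),(143,258),(141,280),(120,294),(95,300),(60,303),(20,305)],float)
sd=load('side0'); sidec=np.array([(0,80),(60,85),(120,115),(165,148),(200,178),(240,220),(270,265),(290,300),(305,330),(311,355),(300,400),(275,440),(250,480)],float)
def prj(c,X): return cv2.projectPoints(X,cv2.Rodrigues(np.array(c['R']))[0],np.array(c['t']).reshape(3),np.array(c['camera_matrix']),np.array(c['dist_coeffs']))[0].reshape(-1,2)
def dist(c,p): return cv2.pointPolygonTest(np.r_[c,c[::-1]].astype(np.float32).reshape(-1,1,2),(float(p[0]),float(p[1])),True)
for p in [(0,25),(30,44),(60,65),(85,86),(110,110),(128,132),(140,150),(150,172),(135,188),(60,186)]:
    zs=np.arange(0,.4,.005); X=np.vstack([plane(d,[p],z) for z in zs])
    D=np.array([abs(dist(topc,q)) for q in prj(t,X)]); E=np.array([abs(dist(sidec,q)) for q in prj(sd,X)])
    k=np.argmin(D);m=np.argmin(E); print(p,X[k].round(3),D[k].round(1),'side',X[m].round(3),E[m].round(1))
```

```text
[[0.5074, 0.2028], [0.52, 0.1443], [0.3997, 0.1221], [0.3849, 0.1814]] [0.45299187 0.16266184]
[0.12140564 0.02182319] 10.190340009322997
blue ((0.45797815918922424, 0.16481027007102966), (0.10832446813583374, 0.026259563863277435), 11.134002685546875)
tip [[0.59723951 0.18940717 0.05      ]]
(0, 25) [0.522 0.279 0.255] 0.0 side [0.522 0.279 0.255] 0.9
(30, 44) [0.514 0.273 0.235] 0.1 side [0.514 0.269 0.24 ] 1.0
(60, 65) [0.505 0.267 0.21 ] 0.5 side [0.504 0.26  0.22 ] 0.3
(85, 86) [0.493 0.256 0.195] 0.7 side [0.493 0.253 0.2  ] 0.4
(110, 110) [0.476 0.25  0.165] 0.1 side [0.477 0.245 0.175] 0.4
(128, 132) [0.458 0.242 0.145] 0.1 side [0.458 0.245 0.14 ] 0.8
(140, 150) [0.441 0.239 0.125] 0.4 side [0.439 0.245 0.11 ] 0.4
(150, 172) [0.417 0.238 0.1  ] 0.0 side [0.41  0.254 0.06 ] 0.3
(135, 188) [0.375 0.295 0.005] 0.2 side [0.379 0.288 0.02 ] 0.0
(60, 186) [0.36  0.397 0.005] 0.3 side [0.391 0.322 0.12 ] 0.2
```

```bash
cat > clr.py <<'E'
from h import *
H=np.array([(.378,.288,.02),(.41,.252,.07),(.44,.242,.117),(.458,.243,.142),(.476,.247,.17),(.493,.255,.197),(.505,.265,.215),(.52,.28,.255)])
Hs=np.vstack([H[i]+(H[i+1]-H[i])*u for i in range(len(H)-1) for u in np.linspace(0,1,15)])
A=np.radians(10.5); ex=np.array([np.cos(A),np.sin(A),0]); ey=np.array([-np.sin(A),np.cos(A),0]); ez=np.array([0,0,1.])
def Rt(phi,th,psi=0):
    # tool axes: y down, z=-ey (jaw), x=y×z
    z=-ey; y=-ez; x=np.cross(y,z); R=np.c_[x,y,z]
    # lean back toward robot (about ey) : up axis -> -ex ; lean right (about ex): up->-ey
    return Rn.from_rotvec(-ez*0).as_matrix()@Rn.from_rotvec(ex*np.radians(th)).as_matrix()@Rn.from_rotvec(-ey*np.radians(phi)).as_matrix()@Rn.from_rotvec(ez*np.radians(psi)).as_matrix()@R
def clear(grasp,R,P=Hs):
    q=(P-grasp)@R  # tool coords from grasp; body: y<-.045, |x|<.0375, |z|<.0935
    d=np.c_[np.abs(q[:,0])-.0375,q[:,1]+.045,-(q[:,1]+.25),np.abs(q[:,2])-.0935]
    o=np.linalg.norm(np.maximum(d,0),axis=1); return np.where(o>0,o,d.max(1)).min()
if __name__=='__main__':
    mid=np.array([.4565,.163,.05])
    for phi in (0,20,30,35,40):
        for th in (0,10,15,20,25):
            R=Rt(phi,th); out=[]
            for off in (0,-.006):
              for sl in (0,.02,.036):
                g=mid+ey*sl+ex*off-R[:,1]*.012
                out.append(round(1000*clear(g,R)))
            # lowest body pt
            c=np.array([g-ey*.036+R@np.array([a,-.045,b]) for a in(-.0375,.0375) for b in (-.0935,.0935)])
            print(phi,th,out,'low',c[c[:,2].argmin()].round(3))
E
python3 clr.py; python3 -c "
from clr import *
R=Rt(30,0);print(R)"
```

```text
0 0 [-15, -27, -27, -15, -23, -23] low [0.47  0.261 0.107]
0 10 [-2, -20, -23, -2, -18, -19] low [0.506 0.068 0.09 ]
0 15 [4, -14, -21, 4, -14, -17] low [0.507 0.065 0.081]
0 20 [11, -8, -19, 11, -8, -15] low [0.507 0.063 0.072]
0 25 [18, -2, -14, 18, -2, -12] low [0.507 0.062 0.062]
20 0 [-10, -10, -10, -7, -7, -7] low [0.38  0.244 0.091]
20 10 [-1, -6, -7, 0, -2, -3] low [0.415 0.054 0.074]
20 15 [5, -3, -5, 6, 1, -1] low [0.415 0.053 0.065]
20 20 [13, 0, -2, 15, 5, 2] low [0.415 0.052 0.056]
20 25 [22, 5, 1, 24, 10, 6] low [0.415 0.052 0.047]
30 0 [-3, -3, -3, 1, 1, 1] low [0.374 0.243 0.081]
30 10 [5, 3, 1, 10, 8, 6] low [0.408 0.055 0.064]
30 15 [11, 7, 4, 15, 11, 9] low [0.409 0.054 0.055]
30 20 [19, 11, 7, 22, 16, 12] low [0.409 0.054 0.047]
30 25 [27, 15, 11, 30, 20, 16] low [0.408 0.055 0.038]
35 0 [1, 1, 1, 6, 6, 6] low [0.371 0.242 0.075]
35 10 [10, 8, 6, 14, 12, 11] low [0.406 0.056 0.059]
35 15 [15, 11, 9, 20, 16, 14] low [0.406 0.055 0.05 ]
35 20 [22, 16, 12, 26, 20, 17] low [0.406 0.055 0.042]
35 25 [30, 20, 16, 34, 25, 21] low [0.406 0.057 0.033]
40 0 [6, 6, 6, 11, 11, 11] low [0.369 0.242 0.07 ]
40 10 [14, 12, 11, 19, 17, 15] low [0.404 0.056 0.053]
40 15 [19, 16, 14, 24, 21, 18] low [0.404 0.056 0.045]
40 20 [26, 20, 17, 30, 25, 22] low [0.404 0.057 0.036]
40 25 [34, 25, 21, 37, 29, 25] low [0.403 0.059 0.028]
[[-8.51523728e-01  4.91627454e-01  1.82235525e-01]
 [-1.57820595e-01  9.11177627e-02 -9.83254908e-01]
 [-5.00000000e-01 -8.66025404e-01  1.62551987e-17]]
```

```bash
cat > go.py <<'E'
from clr import *
def plan(tcp,R):
    s=get_state(); R0=Rn.from_quat(s['eef_rot']).as_matrix(); p=s['tool_pos']
    rv=Rn.from_matrix(R0.T@R).as_rotvec()
    print('rot units (tool)',(rv/.08).round(2),'shift units cur frame',((tcp-p)@R0/.02).round(2),'in target frame',((tcp-p)@R/.02).round(2))
def tcp_of(point,R,back=.007): return point-R[:,1]*back  # TCP sits `back` behind point on axis
E
python3 - <<'E'
from go import *
mid=np.array([.4565,.164,.05])
R=Rt(30,20); m=mid-ex*.003
plan(tcp_of(m,R,.107),R); print(tcp_of(m,R,.107))
E
```

```text
rot units (tool) [-4.2   1.22  6.48] shift units cur frame [ 0.27 11.8  -2.96] in target frame [ 6.3  10.35  1.22]
[0.40672172 0.1225412  0.13707635]
```

>>> {"op": "send_rows", "data": {"motion": [[[-0.42, 0.12, 0.65, 0, 0, 0, -0.4], [-0.42, 0.12, 0.65, 0, 0, 0, -0.4], [-0.42, 0.12, 0.65, 0, 0, 0, -0.4], [-0.42, 0.12, 0.65, 0, 0, 0, -0.4], [-0.42, 0.12, 0.65, 0, 0, 0, -0.4]]]}}

```text
clock: 4.0
tool_pos: [0.4236, 0.0589, 0.3729]
eef_rot: [0.039, 0.764, -0.629, 0.134]
contact_force: [0.3, 0.6, 0.9]
opening: 0.702
```

>>> {"op": "send_rows", "data": {"motion": [[[-0.42, 0.12, 0.65, 0, 0, 0, -0.4], [-0.42, 0.12, 0.65, 0, 0, 0, -0.4], [-0.42, 0.12, 0.65, 0, 0, 0, -0.4], [-0.42, 0.12, 0.65, 0, 0, 0, -0.4], [-0.42, 0.12, 0.65, 0, 0, 0, -0.4]]]}}

```text
clock: 4.42
tool_pos: [0.4235, 0.0589, 0.3729]
eef_rot: [0.14, 0.805, -0.541, 0.198]
contact_force: [-0.7, 0.7, 0.1]
opening: 0.696
```

Run:
```python
from go import *
mid=np.array([.4565,.164,.05])
R=Rt(30,20); m=mid-ex*.003
plan(tcp_of(m,R,.107),R); print(get_state()['q'].round(2),get_state()['tool_pos'])
```

```text
rot units (tool) [-0.1  -0.   -0.02] shift units cur frame [ 6.33 10.44  0.87] in target frame [ 6.31 10.44  0.95]
[ 0.77  0.21 -0.88  2.33 -0.86  0.26 -0.75] [0.42346653 0.05890244 0.37286572]
```

>>> {"op": "send_rows", "data": {"motion": [[[0, 0, 0, 0.63, 1, 0.09, -0.4], [0, 0, 0, 0.63, 1, 0.09, -0.4], [0, 0, 0, 0.63, 1, 0.09, -0.4], [0, 0, 0, 0.63, 1, 0.09, -0.4], [0, 0, 0, 0.63, 1, 0.09, -0.4]]]}}

```text
clock: 4.83
tool_pos: [0.4254, 0.0719, 0.3064]
eef_rot: [0.114, 0.811, -0.546, 0.18]
contact_force: [0.5, 0.5, -0.2]
opening: 0.698
```

Run:
```python
from go import *
mid=np.array([.4565,.164,.05])
R=Rt(30,20); m=mid-ex*.003
plan(tcp_of(m,R,.107),R); print(get_state()['q'].round(2),get_state()['tool_pos'])
d=snap('wrist','w3.png')
```

```text
rot units (tool) [-0.05 -0.02  0.81] shift units cur frame [4.34 7.74 0.38] in target frame [4.83 7.45 0.4 ]
[ 0.63  0.39 -0.87  2.4  -1.    0.04 -0.62] [0.42543275 0.07190571 0.30637963]
```

View pics/w3.png

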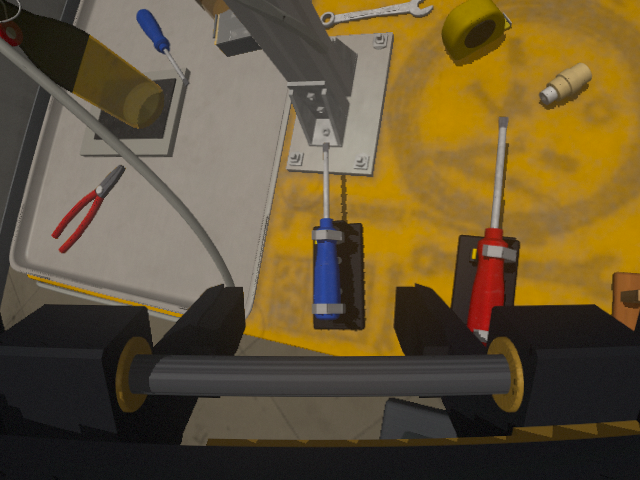

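Run:
```python
from clr import *
mid=np.array([.4565,.164,.05])
redc=np.array([[x,y,z] for x in np.linspace(.36,.52,17) for y in np.linspace(-.02,.025,6) for z in (.03,.05,.077)])
for phi in (0,5,10,15,20):
  for th in (20,25,30,35,40,45):
    R=Rt(phi,th); out=[]
    for sl in (0,.01,.02,.03,.036):
        g=mid+ey*sl-ex*.004-R[:,1]*.013
        lo=min((g+R@np.array([a,-.045,b]))[2] for a in(-.0375,.0375) for b in (-.0935,.0935))
        out.append((round(1000*clear(g,R)),round(1000*clear(g,R,redc)),round(lo*1000)))
    print(phi,th,out)
```

```text
0 20 [(10, 23, 73), (0, 32, 73), (-8, 41, 73), (-15, 50, 73), (-16, 56, 73)]
0 25 [(17, 16, 63), (7, 25, 63), (-2, 34, 63), (-9, 43, 63), (-13, 48, 63)]
0 30 [(26, 9, 53), (16, 17, 53), (6, 26, 53), (-3, 35, 53), (-7, 40, 53)]
0 35 [(34, 1, 44), (24, 9, 44), (14, 17, 44), (4, 25, 44), (-1, 30, 44)]
0 40 [(43, -7, 34), (33, 0, 34), (23, 7, 34), (13, 15, 34), (7, 19, 34)]
0 45 [(53, -15, 25), (43, -10, 25), (33, -3, 25), (23, 3, 25), (17, 7, 25)]
5 20 [(10, 21, 69), (0, 31, 69), (-7, 40, 69), (-10, 49, 69), (-11, 55, 69)]
5 25 [(18, 15, 60), (8, 24, 60), (-1, 33, 60), (-8, 42, 60), (-9, 47, 60)]
5 30 [(27, 7, 50), (17, 16, 50), (7, 25, 50), (-2, 33, 50), (-5, 38, 50)]
5 35 [(36, 1, 41), (26, 7, 41), (16, 15, 41), (6, 24, 41), (0, 29, 41)]
5 40 [(45, -8, 32), (35, -1, 32), (25, 5, 32), (15, 13, 32), (9, 18, 32)]
5 45 [(55, -17, 22), (45, -11, 22), (35, -4, 22), (25, 2, 22), (19, 6, 22)]
10 20 [(11, 21, 66), (1, 29, 66), (-5, 39, 66), (-6, 48, 66), (-7, 53, 66)]
10 25 [(19, 14, 56), (9, 22, 56), (0, 31, 56), (-4, 40, 56), (-5, 46, 56)]
10 30 [(28, 7, 47), (18, 15, 47), (8, 23, 47), (0, 3
[... 454 characters left out ...]
 43), (3, 35, 43)]
15 35 [(39, -2, 34), (30, 4, 34), (20, 12, 34), (12, 21, 34), (8, 25, 34)]
15 40 [(49, -10, 25), (39, -4, 25), (30, 3, 25), (20, 10, 25), (15, 14, 25)]
15 45 [(59, -19, 17), (49, -13, 17), (39, -7, 17), (30, -1, 17), (24, 3, 17)]
20 20 [(14, 18, 57), (6, 27, 57), (4, 36, 57), (2, 45, 57), (1, 50, 57)]
20 25 [(23, 11, 48), (14, 20, 48), (8, 28, 48), (6, 37, 48), (4, 42, 48)]
20 30 [(32, 4, 39), (23, 12, 39), (15, 20, 39), (10, 28, 39), (9, 33, 39)]
20 35 [(42, -4, 31), (32, 3, 31), (24, 11, 31), (16, 19, 31), (13, 23, 31)]
20 40 [(51, -11, 22), (42, -5, 22), (33, 1, 22), (24, 8, 22), (20, 12, 22)]
20 45 [(61, -21, 13), (52, -14, 13), (42, -8, 13), (33, -2, 13), (28, 1, 13)]
```

Run:
```python
from go import *
d=load('w3')
hsv=cv2.cvtColor(d['img'],cv2.COLOR_RGB2HSV)
b=cv2.inRange(hsv,(105,120,40),(130,255,255)); b[:,:300]=0;b[:,350:]=0;b[:200]=0
P=plane(d,np.argwhere(b)[:,::-1],.05)[:,:2].astype(np.float32)
print('blue',cv2.minAreaRect(P))
C=plane(d,[(313,221),(362,223),(364,329),(315,329)],.006)[:,:2];print('foot',C.mean(0))
print('tip',plane(d,[(325,145)],.05))
mid=np.array([.4565,.164,.05])
R=Rt(10,25); m=mid-ex*.003
plan(tcp_of(m,R,.107),R); print(tcp_of(m,R,.107))
```

```text
blue ((0.4594744145870209, 0.16437074542045593), (0.10819891095161438, 0.026954207569360733), 10.38988208770752)
foot [0.45514373 0.16347182]
tip [[0.59678724 0.18966166 0.05      ]]
rot units (tool) [-1.08  0.3  -3.55] shift units cur frame [2.51 7.93 0.83] in target frame [0.17 8.21 1.56]
[0.44339653 0.11627985 0.14550167]
```

>>> {"op": "send_rows", "data": {"motion": [[[-0.22, 0.06, -0.71, 0, 0, 0, -0.4], [-0.22, 0.06, -0.71, 0, 0, 0, -0.4], [-0.22, 0.06, -0.71, 0, 0, 0, -0.4], [-0.22, 0.06, -0.71, 0, 0, 0, -0.4], [-0.22, 0.06, -0.71, 0, 0, 0, -0.4]]]}}

```text
clock: 5.3
tool_pos: [0.4254, 0.0723, 0.3069]
eef_rot: [0.0, 0.842, -0.53, 0.1]
contact_force: [1.1, 0.4, -1.0]
opening: 0.699
```

```bash
cat >> go.py <<'E'
mid=np.array([.458,.1645,.05])
E
python3 - <<'E'
from go import *
R=Rt(10,25); m=mid-ex*.003
plan(tcp_of(m,R,.067),R); print(tcp_of(m,R,.067)); print(get_state()['q'].round(2))
E
```

```text
rot units (tool) [-0.04  0.04 -0.13] shift units cur frame [ 0.19 10.28  1.56] in target frame [ 0.08 10.28  1.59]
[0.44869231 0.13441478 0.10980011]
[ 0.27  0.38 -0.31  2.17 -0.65  0.58 -0.9 ]
```

>>> {"op": "send_rows", "data": {"motion": [[[0, 0, -0.03, 0.01, 1, 0.2, -0.4], [0, 0, -0.03, 0.01, 1, 0.2, -0.4], [0, 0, -0.03, 0.01, 1, 0.2, -0.4], [0, 0, -0.03, 0.01, 1, 0.2, -0.4], [0, 0, -0.03, 0.01, 1, 0.2, -0.4]]]}}

```text
clock: 5.72
tool_pos: [0.4386, 0.0987, 0.2081]
eef_rot: [-0.004, 0.843, -0.53, 0.097]
contact_force: [0.1, 0.0, 0.6]
opening: 0.693
```

>>> {"op": "send_rows", "data": {"motion": [[[0, 0, 0, 0.01, 1, 0.15, -0.4], [0, 0, 0, 0.01, 1, 0.15, -0.4], [0, 0, 0, 0.01, 1, 0.1, -0.4], [0, 0, 0, 0, 1, 0.1, -0.4], [0, 0, 0, 0, 0.2, 0, -0.4]]]}}

```text
clock: 6.13
tool_pos: [0.4541, 0.1243, 0.1337]
eef_rot: [-0.011, 0.843, -0.529, 0.095]
contact_force: [0.3, -0.6, 0.4]
opening: 0.698
```

Run:
```python
from go import *
R=Rt(10,25); m=mid-ex*.003
plan(tcp_of(m,R,.007),R); print(get_state()['q'].round(2))
d=snap('wrist','w4.png'); d=snap('top','t4.png');d=snap('side','s4.png')
for n,(x0,y0,x1,y1) in [('w4',(0,0,640,480)),('t4',(60,80,360,305)),('s4',(150,100,450,325))]:
    a=load(n)['img'][y0:y1,x0:x1,::-1]; cv2.imwrite('pics/z'+n+'.png',cv2.resize(a,(640,480)))
```

```text
rot units (tool) [0.01 0.08 0.16] shift units cur frame [0.34 4.27 0.01] in target frame [0.4  4.26 0.01]
[ 0.28  0.81 -0.58  2.25 -1.    0.04 -0.54]
```

View pics/zw4.png

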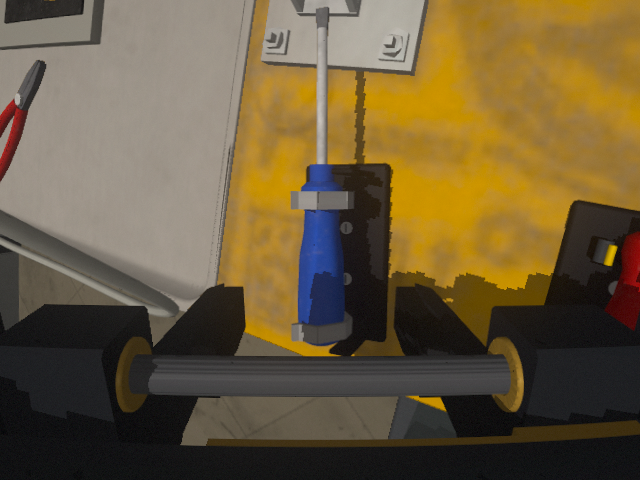

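View pics/zt4.png

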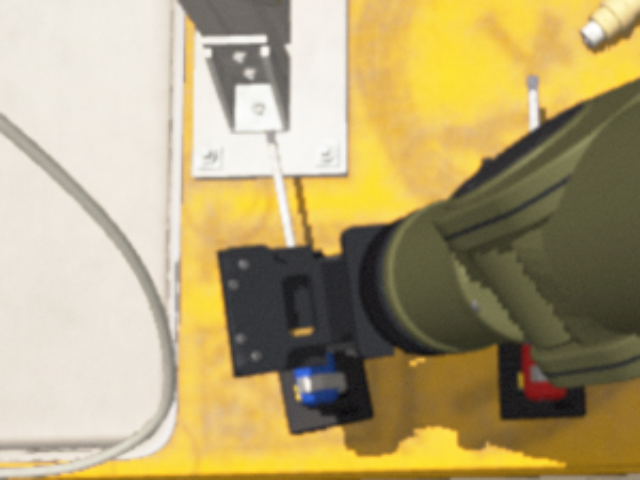

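View pics/zs4.png

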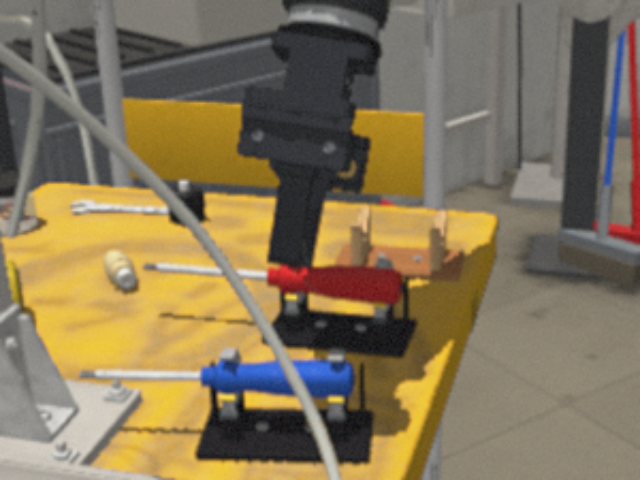

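Run:
```python
from go import *
s=get_state(); R=Rn.from_quat(s['eef_rot']).as_matrix(); g=s['tool_pos']-R[:,1]*.005
def prj(c,X): return cv2.projectPoints(X,cv2.Rodrigues(np.array(c['R']))[0],np.array(c['t']).reshape(3),np.array(c['camera_matrix']),np.array(c['dist_coeffs']))[0].reshape(-1,2)
for n,(x0,y0,x1,y1) in [('t4',(60,80,360,305)),('s4',(150,100,450,325))]:
    d=load(n); a=cv2.resize(np.ascontiguousarray(d['img'][y0:y1,x0:x1,::-1]),(640,480)); k=640/(x1-x0)
    for sb,col in ((.045,(0,255,0)),(.10,(0,0,255)),(.15,(255,0,255))):
        X=np.array([g+R@np.array([u*.0375,-sb,v*.0935]) for u,v in ((-1,-1),(1,-1),(1,1),(-1,1))])
        p=((prj(d,X)-[x0,y0])*k).astype(np.int32); cv2.polylines(a,[p],True,col,1)
    cv2.imwrite('pics/o'+n+'.png',a)
```

```text
(no output)
```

View pics/ot4.png

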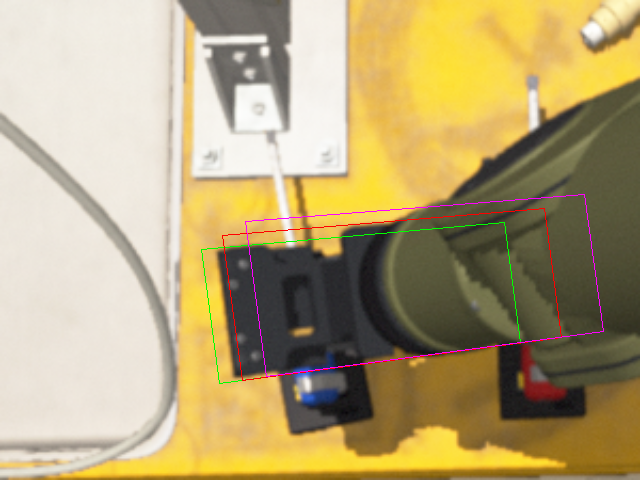

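View pics/os4.png

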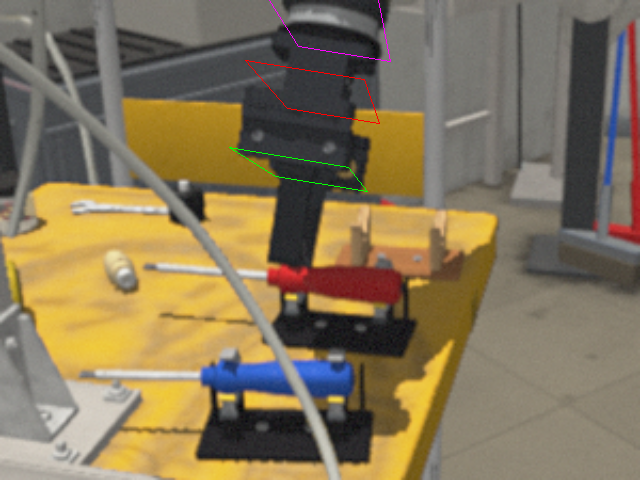

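```bash
cat > clr2.py <<'E'
from clr import *
def clear2(g,R,P=Hs):
    q=(P-g)@R
    def box(hx,s0,s1,hz):
        d=np.c_[np.abs(q[:,0])-hx,q[:,1]+s0,-(q[:,1]+s1),np.abs(q[:,2])-hz]
        o=np.linalg.norm(np.maximum(d,0),axis=1); return np.where(o>0,o,d.max(1)).min()
    return min(box(.0375,.045,.097,.0935),box(.04,.09,.3,.045))
E
python3 - <<'E'
from clr2 import *
mid=np.array([.458,.1645,.05])
for psi in (0,10,20):
 for phi in (-20,-10,0,10,15,20):
  print(psi,phi,[(th,[round(1000*clear2(mid+ey*sl-ex*.004-Rt(phi,th,psi)[:,1]*.012,Rt(phi,th,psi))) for sl in (0,.018,.036)]) for th in (0,10,20,30,40)])
E
```

```text
0 -20 [(0, [-16, -21, -21]), (10, [-3, -20, -26]), (20, [9, -7, -22]), (30, [23, 5, -9]), (40, [38, 21, 3])]
0 -10 [(0, [-16, -25, -25]), (10, [-3, -20, -26]), (20, [9, -7, -22]), (30, [23, 5, -9]), (40, [40, 22, 4])]
0 0 [(0, [-16, -26, -26]), (10, [-3, -20, -22]), (20, [9, -7, -17]), (30, [25, 7, -8]), (40, [42, 24, 6])]
0 10 [(0, [-15, -17, -17]), (10, [-3, -12, -13]), (20, [10, -6, -8]), (30, [27, 9, -3]), (40, [46, 28, 10])]
0 15 [(0, [-13, -13, -13]), (10, [-3, -8, -9]), (20, [11, -2, -4]), (30, [29, 11, 1]), (40, [48, 30, 14])]
0 20 [(0, [-9, -9, -9]), (10, [-2, -4, -5]), (20, [13, 2, -1]), (30, [31, 15, 6]), (40, [50, 33, 18])]
10 -20 [(0, [-15, -25, -25]), (10, [-2, -19, -26]), (20, [8, -7, -22]), (30, [21, 4, -10]), (40, [35, 18, 1])]
10 -10 [(0, [-17, -25, -25]), (10, [-4, -21, -25]), (20, [7, -9, -19]), (30, [20, 2, -11]), (40, [36, 18, 1])]
10 0 [(0, [-17, -19, -21]), (10, [-6, -13, -16]), (20, [5, -6, -10]), (30, [21, 3, -4]), (40, [39, 22, 7])]
10 10 [(0, [-10, -12, -14]), (10, [-3, -6, -8]), (20, [7, 1, -3]), (30, [25, 12, 4]), (40, [43, 27, 16])]
10 15 [(0, [-6, -8, -9]), (10, [0, -2, -5]), (20, [11, 6, 0]), (30, [27, 16, 9]), (40, [46, 31, 20])]
10 20 [(0, [-3, -4, -6]), (10, [5, 1, -1]), (20, [15, 10, 5]), (30, [30, 21, 14]), (40, [48, 34, 24])]
20 -20 [(0, [-16, -25, -25]), (10, [-4, -20, -26]), (20, [5, -10, -19]), (30, [16, 0, -9]), (40, [34, 16, 1])]
20 -10 [(0, [-17, -21, -25]), (10, [-7, -13, -19]), (20, [2, -5, -12]), (30, [19, 6, -3]), (40, [38, 22, 9])]
20 0 [(0, [-10, -14, -17]), (10, [-1, -6, -11]), (20, [10, 2, -4]), (30, [25, 14, 4]), (40, [43, 29, 17])]
20 10 [(0, [-3, -6, -10]), (10, [6, 0, -4]), (20, [18, 10, 2]), (30, [31, 22, 12]), (40, [47, 35, 24])]
20 15 [(0, [1, -2, -6]), (10, [9, 4, -1]), (20, [21, 14, 6]), (30, [34, 25, 16]), (40, [49, 38, 27])]
20 20 [(0, [4, 1, -3]), (10, [13, 7, 2]), (20, [24, 17, 10]), (30, [37, 28, 19]), (40, [51, 40, 30])]
```

Run:
```python
from go import *
from clr2 import clear2
R=Rt(15,0)
for p in ([.405,.21,.14],[.41,.21,.075]):
    p=np.array(p); print(p, clear2(p-R[:,1]*.005,R)); plan(p,R)
print(R.T.round(3))
```

```text
[0.405 0.21  0.14 ] 0.059904442578692124
rot units (tool) [ 5.32 -1.16  1.2 ] shift units cur frame [ 1.88  1.49 -4.34] in target frame [ 1.5  -0.63 -4.69]
[0.41  0.21  0.075] 0.019117331119680343
rot units (tool) [ 5.32 -1.16  1.2 ] shift units cur frame [ 2.12  4.42 -2.93] in target frame [ 2.1   2.57 -4.64]
[[-0.95  -0.176 -0.259]
 [ 0.254  0.047 -0.966]
 [ 0.182 -0.983  0.   ]]
```

>>> {"op": "send_rows", "data": {"motion": [[[0.9, -0.2, 0.2, 0, 0, 0, 1], [0.9, -0.2, 0.2, 0, 0, 0, 1], [0.9, -0.2, 0.2, 0, 0, 0, 1], [0.9, -0.2, 0.2, 0, 0, 0, 1], [0.9, -0.2, 0.2, 0, 0, 0, 1]]]}}

```text
clock: 6.7
tool_pos: [0.4728, 0.1211, 0.1595]
eef_rot: [0.007, 0.73, -0.669, 0.138]
contact_force: [0.1, -0.6, -1.0]
opening: 0.349
```

>>> {"op": "send_rows", "data": {"motion": [[[0.8, -0.16, 0.2, 0, 0, 0, 1], [0, 0, 0, 0.4, -0.15, -1, 1], [0, 0, 0, 0.4, -0.15, -1, 1], [0, 0, 0, 0.4, -0.15, -1, 1], [0, 0, 0, 0.4, -0.15, -1, 1]]]}}

```text
clock: 7.12
tool_pos: [0.4268, 0.1958, 0.1697]
eef_rot: [0.008, 0.709, -0.691, 0.143]
contact_force: [0.2, 0.2, -0.5]
opening: 0.006
```

Run:
```python
from go import *
R=Rt(15,0)
plan(np.array([.41,.215,.075]),R);s=get_state(); print(s['q'].round(2),s['tool_pos'],s['contact_force'])
d=snap('wrist','w5.png')
```

```text
rot units (tool) [0.08 0.11 0.58] shift units cur frame [ 1.64  4.49 -1.09] in target frame [ 1.85  4.4  -1.1 ]
[-0.7   0.62  0.19  2.3  -1.    0.04 -0.94] [0.42680873 0.19575941 0.16966115] [ 0.17289171  0.2278789  -0.54643902]
```

View pics/w5.png

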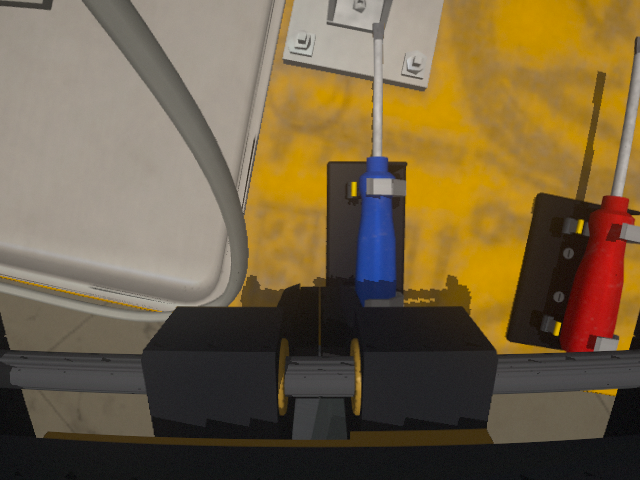

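Run:
```python
from go import *
from clr2 import clear2
R=Rt(4,0)
for p in ([.405,.212,.17],[.405,.212,.078],[.405,.225,.078],[.405,.24,.078]):
    p=np.array(p); print(p, clear2(p-R[:,1]*.005,R)); plan(p,R)
```

```text
[0.405 0.212 0.17 ] 0.06438436185410941
rot units (tool) [ 0.13  0.21 -1.77] shift units cur frame [ 0.77 -0.2  -0.75] in target frame [ 0.8  -0.09 -0.74]
[0.405 0.212 0.078] 0.012731387937241235
rot units (tool) [ 0.13  0.21 -1.77] shift units cur frame [ 1.73  4.3  -0.72] in target frame [ 1.12  4.5  -0.74]
[0.405 0.225 0.078] 0.010771547866417796
rot units (tool) [ 0.13  0.21 -1.77] shift units cur frame [ 1.61  4.33 -1.35] in target frame [ 1.    4.5  -1.38]
[0.405 0.24  0.078] 0.008562308776561993
rot units (tool) [ 0.13  0.21 -1.77] shift units cur frame [ 1.46  4.37 -2.09] in target frame [ 0.87  4.51 -2.12]
```

>>> {"op": "send_rows", "data": {"motion": [[[0.06, 0.1, -0.9, 0, 0, 0, 1], [0.06, 0.1, -0.9, 0, 0, 0, 1], [0, 0, 0, 0.4, 0, -0.4, 1], [0, 0, 0, 0.4, 0, -0.34, 1], [0, 0, 0, 0, 0, 0, 1]]]}}

```text
clock: 7.58
tool_pos: [0.4055, 0.2078, 0.1659]
eef_rot: [-0.037, 0.705, -0.702, 0.092]
contact_force: [-0.0, 0.5, -1.0]
opening: 0.005
```

Run:
```python
from go import *
R=Rt(4,0)
plan(np.array([.405,.212,.078]),R);s=get_state(); print(s['q'].round(2),s['tool_pos'],s['contact_force'])
```

```text
rot units (tool) [-0.02 -0.   -0.1 ] shift units cur frame [ 0.33  4.38 -0.22] in target frame [ 0.29  4.38 -0.21]
[-0.89  0.68  0.48  2.23 -0.92  0.34 -1.03] [0.40549699 0.20784342 0.16585233] [-0.00571398  0.46873487 -0.98912261]
```

>>> {"op": "send_rows", "data": {"motion": [[[0, 0, 0, 0.06, 0.88, -0.04, 1], [0, 0, 0, 0.06, 0.88, -0.04, 1], [0, 0, 0, 0.06, 0.88, -0.04, 1], [0, 0, 0, 0.06, 0.88, -0.04, 1], [0, 0, 0, 0.06, 0.88, -0.04, 1]]]}}

```text
clock: 8.0
tool_pos: [0.409, 0.2121, 0.081]
eef_rot: [-0.04, 0.705, -0.702, 0.087]
contact_force: [0.6, -0.1, -0.4]
opening: 0.004
```

Run:
```python
from go import *
R=Rt(4,0)
plan(np.array([.405,.24,.078]),R);s=get_state(); print(s['q'].round(2),s['tool_pos'],s['contact_force'])
d=snap('wrist','w6.png'); d=snap('side','s6.png'); d=load('s6')
a=d['img'][100:325,150:450,::-1]; cv2.imwrite('pics/zs6.png',cv2.resize(a,(640,480)))
```

```text
rot units (tool) [-0.02 -0.04  0.03] shift units cur frame [-0.04  0.15 -1.41] in target frame [-0.05  0.16 -1.41]
[-0.65  0.81  0.09  2.25 -1.    0.04 -0.98] [0.40900731 0.21208569 0.08104957] [ 0.62534288 -0.08719731 -0.44848692]
```

View pics/zs6.png

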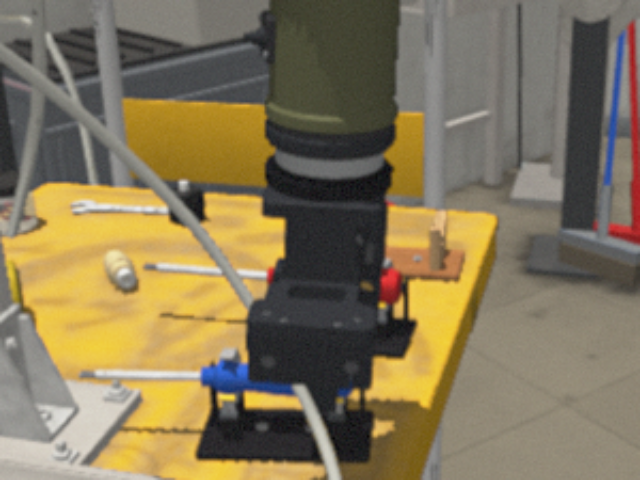

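View pics/w6.png

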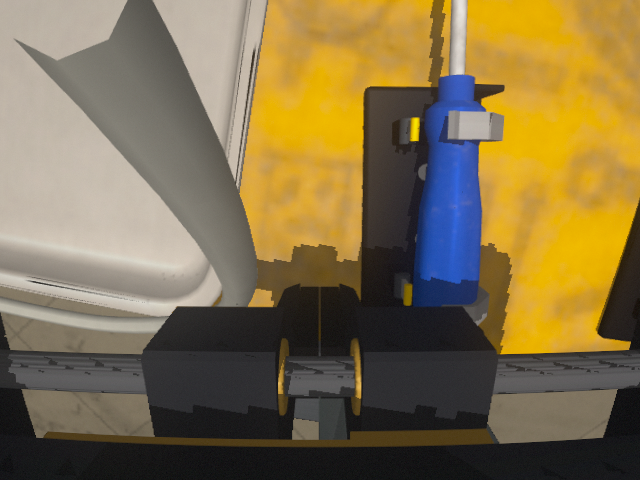

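>>> {"op": "send_rows", "data": {"motion": [[[0, 0, 0, 0, 0.1, -0.2, 1], [0, 0, 0, 0, 0, -0.15, 1], [0, 0, 0, 0, 0, -0.1, 1], [0, 0, 0, 0, 0, -0.1, 1], [0, 0, 0, 0, 0, -0.05, 1]]]}}

```text
clock: 8.52
tool_pos: [0.4108, 0.2246, 0.0799]
eef_rot: [-0.038, 0.704, -0.704, 0.091]
contact_force: [0.5, 0.5, 0.2]
opening: 0.004
```

>>> {"op": "send_rows", "data": {"motion": [[[0, 0, 0, 0, 0, -0.05, 1], [0, 0, 0, 0, 0, -0.05, 1], [0, 0, 0, 0, 0, -0.05, 1], [0, 0, 0, 0, 0, -0.05, 1], [0, 0, 0, 0, 0, -0.05, 1]]]}}

```text
clock: 8.93
tool_pos: [0.4098, 0.2288, 0.0793]
eef_rot: [0.038, -0.704, 0.704, -0.09]
contact_force: [0.3, -0.7, 0.4]
opening: 0.008
```

>>> {"op": "send_rows", "data": {"motion": [[[0, 0, 0, 0, 0, -0.1, 1], [0, 0, 0, 0, 0, -0.1, 1], [0, 0, 0, 0, 0, -0.1, 1], [0, 0, 0, 0, 0, -0.1, 1], [0, 0, 0, 0, 0, -0.1, 1]]]}}

```text
clock: 9.35
tool_pos: [0.4079, 0.2389, 0.0792]
eef_rot: [-0.038, 0.704, -0.704, 0.09]
contact_force: [0.7, -0.2, 0.3]
opening: 0.008
```

>>> {"op": "send_rows", "data": {"motion": [[[0, 0, 0, 0, 0, -0.1, 1], [0, 0, 0, 0, 0, -0.1, 1], [0, 0, 0, 0, 0, -0.1, 1], [0, 0, 0, 0, 0, -0.1, 1], [0, 0, 0, 0, 0, -0.1, 1]]]}}

```text
clock: 9.77
tool_pos: [0.4062, 0.2487, 0.0792]
eef_rot: [-0.038, 0.704, -0.704, 0.09]
contact_force: [1.1, 0.3, 1.2]
opening: 0.006
```

Run:
```python
from go import *
s=get_state(); print(s['q'].round(2),s['tool_pos'],s['contact_force'])
d=snap('wrist','w7.png')
```

```text
[-0.77  0.83  0.16  2.2  -1.    0.1  -1.06] [0.40618248 0.24868375 0.07917723] [1.05784463 0.26646299 1.16311115]
```

View pics/w7.png

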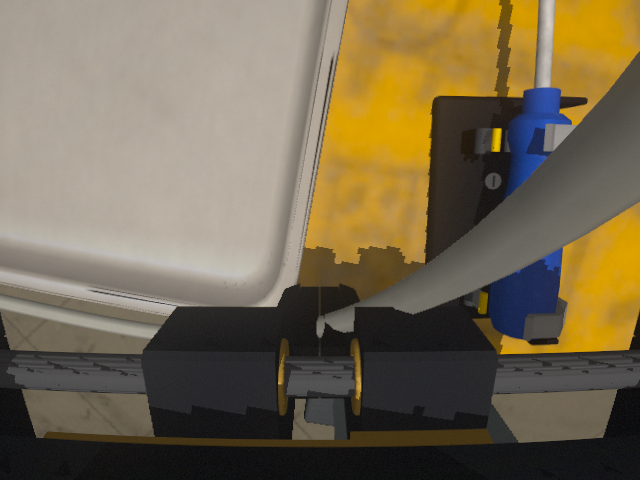

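Run:
```python
from go import *
# refine blue from w6 (handle seen from left)
R=Rt(-5,0); m=mid.copy()
plan(tcp_of(m,R,.082),R); print(tcp_of(m,R,.082),tcp_of(m,R,.002))
```

```text
rot units (tool) [-0.08 -0.02 -2.01] shift units cur frame [-2.33 -2.43  4.65] in target frame [-1.9  -2.8   4.64]
[0.4650271  0.1658024  0.13168797] [0.45817139 0.16453177 0.05199239]
```

>>> {"op": "send_rows", "data": {"motion": [[[0, 0, -0.67, 0, -1, 0, 0.6], [0, 0, -0.67, 0, -1, 0, 0.2], [0, 0, -0.67, 0, -0.8, 0, -0.2], [0, 0, 0, -0.35, 0, 0.9, -0.4], [0, 0, 0, -0.35, 0, 0.9, -0.4]]]}}

```text
clock: 10.23
tool_pos: [0.4261, 0.2169, 0.1325]
eef_rot: [0.093, -0.699, 0.708, -0.037]
contact_force: [-0.1, -0.1, -0.3]
opening: 0.357
```

>>> {"op": "send_rows", "data": {"motion": [[[0, 0, 0, -0.35, 0, 0.9, -0.4], [0, 0, 0, -0.35, 0, 0.9, -0.4], [0, 0, 0, -0.35, 0, 0.9, -0.4], [0, 0, 0, 0, 0, 0.1, -0.4], [0, 0, 0, 0, 0, 0, -0.4]]]}}

```text
clock: 10.65
tool_pos: [0.4559, 0.1635, 0.1306]
eef_rot: [0.092, -0.699, 0.709, -0.034]
contact_force: [0.3, 0.9, -0.7]
opening: 0.698
```

Run:
```python
from go import *
R=Rt(-5,0); s=get_state(); print(s['q'].round(2),s['tool_pos'],s['contact_force'],s['opening'])
plan(tcp_of(mid,R,.002),R)
d=snap('wrist','w8.png')
hsv=cv2.cvtColor(d['img'],cv2.COLOR_RGB2HSV)
b=cv2.inRange(hsv,(105,120,40),(130,255,255))
P=plane(d,np.argwhere(b)[:,::-1],.05)[:,:2].astype(np.float32)
print('blue',cv2.minAreaRect(P))
```

```text
[-0.74  0.82  0.53  2.04 -0.76  0.58 -1.05] [0.45586468 0.16350362 0.13055336] [ 0.27851598  0.91873495 -0.65506706] 0.6975062310410569
rot units (tool) [-0.08 -0.07 -0.06] shift units cur frame [-0.45  3.9  -0.06] in target frame [-0.46  3.9  -0.03]
blue ((0.4580002725124359, 0.16269490122795105), (0.10807383060455322, 0.026799626648426056), 10.13762378692627)
```

View pics/w8.png

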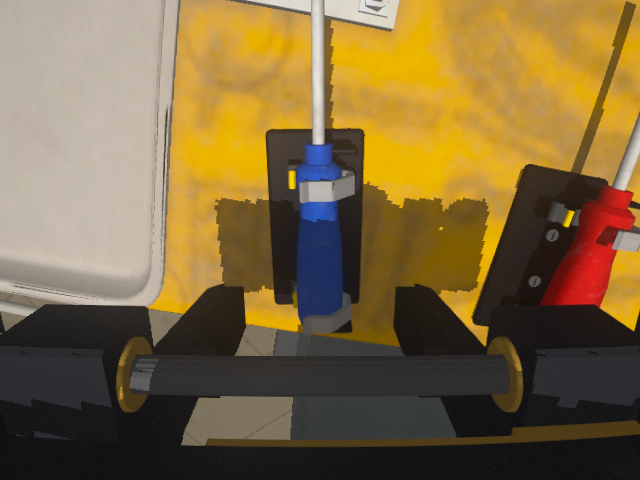

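Run:
```python
from go import *
d=load('w8'); h=plane(d,[(327,188),(328,315)],.071); print(h,h.mean(0), np.linalg.norm(h[0]-h[1]))
print(plane(d,[(318,145),(320,330)],.06))
```

```text
[[0.49377755 0.16562278 0.071     ]
 [0.42408195 0.15202024 0.071     ]] [0.45892975 0.15882151 0.071     ] 0.07101060297176275
[[0.51180204 0.17322402 0.06      ]
 [0.40644833 0.15320592 0.06      ]]
```

>>> {"op": "send_rows", "data": {"motion": [[[-0.08, -0.07, -0.06, -0.1, 0.9, 0, -0.4], [0, 0, 0, -0.1, 0.9, 0, -0.4], [0, 0, 0, -0.1, 0.9, 0, -0.4], [0, 0, 0, -0.1, 0.8, 0, -0.4], [0, 0, 0, 0, 0.4, 0, -0.4]]]}}

```text
clock: 11.12
tool_pos: [0.4554, 0.1663, 0.0505]
eef_rot: [0.098, -0.701, 0.706, -0.035]
contact_force: [0.6, 0.2, 0.7]
opening: 0.699
```

Run:
```python
from go import *
R=Rt(-5,0); s=get_state(); print(s['q'].round(2),s['tool_pos'],s['contact_force'],s['opening'])
plan(tcp_of(mid,R,.002),R)
```

```text
[-0.64  0.94  0.36  2.05 -0.88  0.41 -0.94] [0.45544712 0.16631501 0.05048491] [0.56716475 0.19289729 0.65344793] 0.6986639960781886
rot units (tool) [0.02 0.06 0.03] shift units cur frame [-0.11 -0.09  0.11] in target frame [-0.11 -0.09  0.11]
```

>>> {"op": "send_rows", "data": {"motion": [[[0, 0, 0, 0, 0, 0.05, 1], [0, 0, 0, 0, 0, 0.05, 1], [0, 0, 0, 0, 0, 0, 1], [0, 0, 0, 0, 0, 0, 1], [0, 0, 0, 0, 0, 0, 1]]], "force": 30}}

```text
clock: 11.53
tool_pos: [0.4577, 0.1628, 0.0528]
eef_rot: [0.096, -0.701, 0.706, -0.035]
contact_force: [-0.2, -0.6, 0.5]
opening: 0.344
```

>>> {"op": "send_rows", "data": {"motion": [[[0, 0, 0, 0, 0, -0.2, 1], [0, 0, 0, 0, 0, -0.25, 1], [0, 0, 0, 0, 0, -0.25, 1], [0, 0, 0, 0, 0, -0.25, 1], [0, 0, 0, 0, 0, -0.25, 1]]], "force": 40}}

```text
clock: 11.95
tool_pos: [0.4542, 0.1829, 0.0527]
eef_rot: [0.094, -0.699, 0.708, -0.035]
contact_force: [1.8, -7.7, 4.2]
opening: 0.322
```

Run:
```python
from go import *
s=get_state(); print(s['q'].round(2),s['tool_pos'],s['contact_force'],s['opening'], (s['tool_pos']-mid)@np.c_[ex,ey,ez])
d=snap('wrist','w9.png')
```

```text
[-0.69  0.94  0.38  2.04 -0.88  0.43 -0.98] [0.45421195 0.18287366 0.05274727] [ 1.83293268 -7.65590352  4.2216174 ] 0.3223588102319392 [-0.00037628  0.01875631  0.00274727]
```

View pics/w9.png

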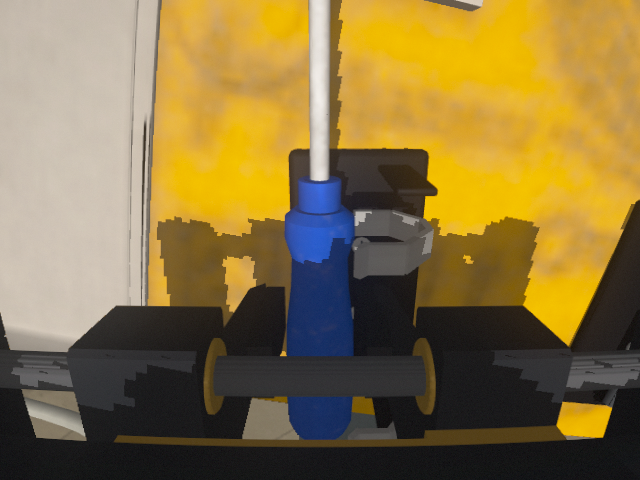

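>>> {"op": "send_rows", "data": {"motion": [[[0, 0, 0, 0, 0, -0.2, 1], [0, 0, 0, 0, 0, -0.2, 1], [0, 0, 0, 0, 0, -0.25, 1], [0, 0, 0, 0, 0, -0.25, 1], [0, 0, 0, 0, 0, -0.2, 1]]]}}

```text
clock: 12.42
tool_pos: [0.4485, 0.209, 0.0521]
eef_rot: [0.097, -0.701, 0.706, -0.035]
contact_force: [-1.5, -0.2, -0.6]
opening: 0.322
```

Run:
```python
from go import *
s=get_state(); print(s['q'].round(2),s['tool_pos'],s['contact_force'],s['opening'], (s['tool_pos']-mid)@np.c_[ex,ey,ez])
d=snap('wrist','w10.png')
```

```text
[-0.74  0.95  0.39  2.03 -0.89  0.45 -1.02] [0.44850079 0.20902722 0.05214902] [-1.52065461 -0.15041071 -0.63726392] 0.32203042051130587 [-0.00122571  0.04551271  0.00214902]
```

View pics/w10.png

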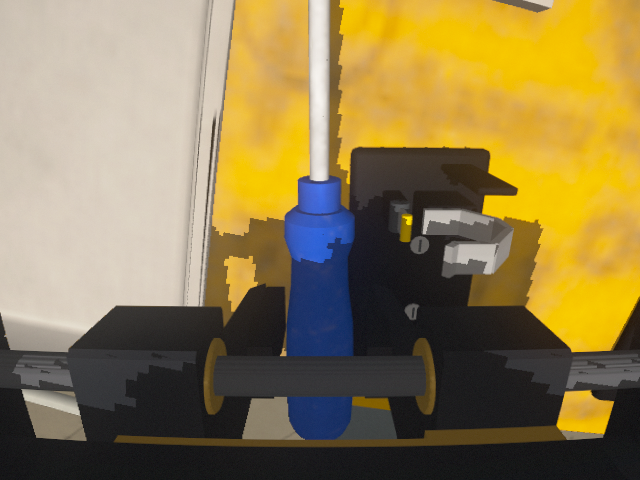

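>>> {"op": "send_rows", "data": {"motion": [[[0, 0, 0, 0.2, -0.8, 0, 1], [0, 0, 0, 0.2, -1, 0, 1], [0, 0, 0, 0.2, -1, 0, 1], [0, 0, 0, 0.2, -1, 0, 1], [0, 0, 0, 0.2, -1, 0, 1]]]}}

```text
clock: 12.88
tool_pos: [0.4369, 0.2059, 0.1502]
eef_rot: [0.097, -0.701, 0.706, -0.035]
contact_force: [0.6, -0.4, -0.7]
opening: 0.316
```

>>> {"op": "send_rows", "data": {"motion": [[[0, 0, 0, 0.1, -1, 0.4, 1], [0, 0, 0, 0.1, -0.6, 0.8, 1], [0, 0.3, 0, 0, -0.3, 1, 1], [0, 0.3, 0, 0, 0, 1, 1], [0, 0.3, 0, 0, 0, 1, 1]]]}}

```text
clock: 13.3
tool_pos: [0.4512, 0.1211, 0.1881]
eef_rot: [0.07, -0.701, 0.709, -0.009]
contact_force: [0.0, -0.3, -0.9]
opening: 0.316
```

```bash
cat >> go.py <<'E'
B=np.radians(3.7); seat=np.array([.437,-.152,.05])
def Rr(phi=-5): return Rn.from_rotvec([0,0,B-A]).as_matrix()@Rt(phi,0)
E
python3 - <<'E'
from go import *
s=get_state(); print(s['q'].round(2),s['tool_pos'],s['contact_force'],s['opening'])
plan(seat+[0,0,.08],Rr())
d=snap('wrist','w11.png')
E
```

```text
[-0.73  0.72  0.64  2.05 -0.67  0.69 -1.09] [0.451223   0.12112923 0.1881306 ] [ 0.03922654 -0.29380086 -0.92297995] 0.3164713271227653
rot units (tool) [-0.13  0.59 -0.01] shift units cur frame [ 1.98  3.17 13.47] in target frame [ 1.33  3.03 13.58]
```

View pics/w11.png

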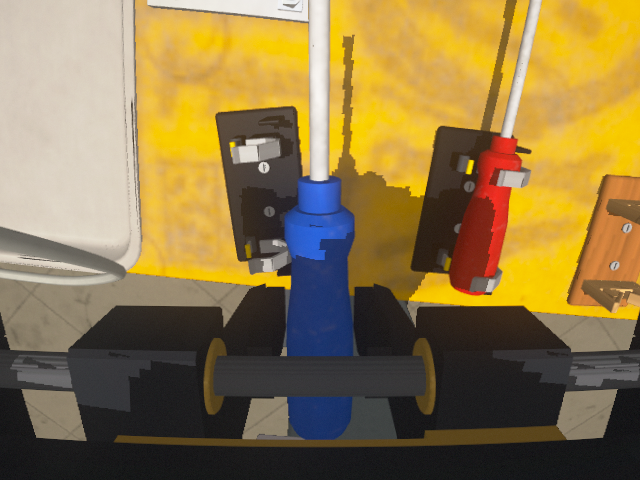

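>>> {"op": "send_rows", "data": {"motion": [[[-0.06, 0.3, 0, 0.1, 0, 1, 1], [-0.07, 0.3, 0, 0.1, 0, 1, 1], [0, 0, 0, 0.1, 0, 1, 1], [0, 0, 0, 0.1, 0, 1, 1], [0, 0, 0, 0.1, 0, 1, 1]]]}}

```text
clock: 13.77
tool_pos: [0.4485, 0.0205, 0.1886]
eef_rot: [0.054, -0.705, 0.707, 0.008]
contact_force: [0.7, -0.0, -1.6]
opening: 0.315
```

>>> {"op": "send_rows", "data": {"motion": [[[0, 0, 0, 0.1, 0, 1, 1], [0, 0, 0, 0.1, 0, 1, 1], [0, 0, 0, 0.1, 0, 1, 1], [0, 0, 0, 0.1, 0, 1, 1], [0, 0, 0, 0.1, 0.3, 1, 1]]]}}

```text
clock: 14.18
tool_pos: [0.445, -0.0801, 0.184]
eef_rot: [0.053, -0.705, 0.707, 0.008]
contact_force: [-0.4, -0.6, -0.9]
opening: 0.321
```

>>> {"op": "send_rows", "data": {"motion": [[[0, 0, 0, 0, 0.5, 1, 1], [0, 0, 0, 0, 0.5, 0.9, 1], [0, 0, 0, 0, 0.5, 0.7, 1], [0, 0, 0, 0, 0.3, 0.4, 1], [0, 0, 0, 0, 0, 0, 1]]]}}

```text
clock: 14.6
tool_pos: [0.4448, -0.1404, 0.1469]
eef_rot: [0.053, -0.705, 0.707, 0.01]
contact_force: [-0.4, 0.1, -0.8]
opening: 0.317
```

Run:
```python
from go import *
s=get_state(); print(s['q'].round(2),s['tool_pos'],s['contact_force'],s['opening'])
plan(seat+[0,0,.043],Rr())
d=snap('wrist','w12.png'); d=snap('side','s12.png');d=snap('top','t12.png')
a=load('s12')['img'][150:300,260:460,::-1]; cv2.imwrite('pics/zs12.png',cv2.resize(a,(640,480)))
a=load('t12')['img'][120:300,330:530,::-1]; cv2.imwrite('pics/zt12.png',cv2.resize(a,(600,540)))
```

```text
[-0.12  0.77  0.52  2.08 -0.66  0.55 -0.62] [ 0.44483647 -0.14044027  0.14694273] [-0.36108388  0.11148417 -0.80796296] 0.3167431659792584
rot units (tool) [-0.   -0.03  0.02] shift units cur frame [0.19 2.72 0.55] in target frame [0.19 2.72 0.55]
```

View pics/w12.png

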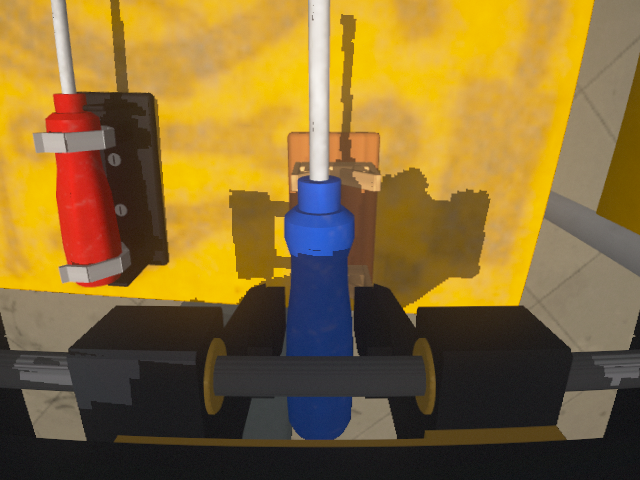

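View pics/zs12.png

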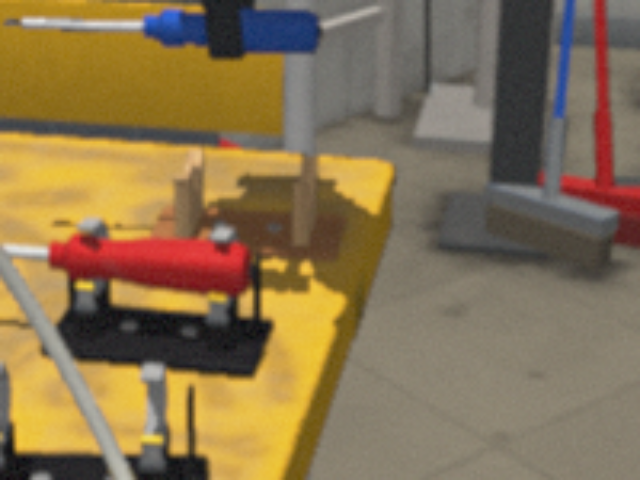

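View pics/zt12.png

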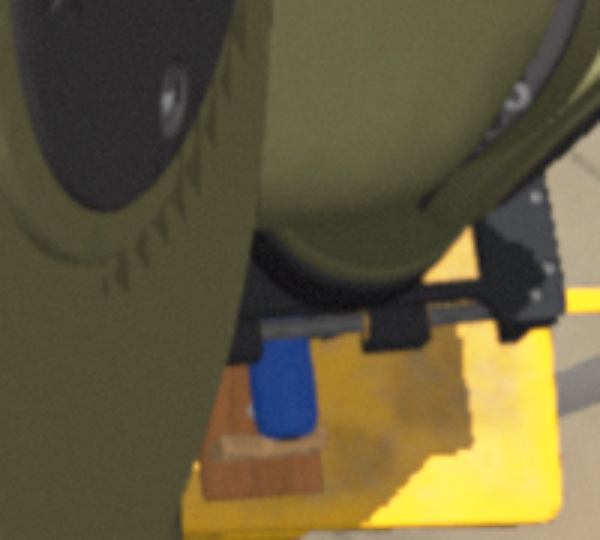

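Run:
```python
from go import *
d=load('w8'); f=plane(d,[(318,145)],.05)[0]; print('clip front end',f,(f-mid)@ex,(f-mid)@ey)
d=load('w12'); s=get_state(); f=plane(d,[(319,178)],s['tool_pos'][2]-.003)[0]
ax=np.array([np.cos(B),np.sin(B),0]); ay=np.array([-np.sin(B),np.cos(B),0]); print('now front rel TCP',(f-s['tool_pos'])@ax,(f-s['tool_pos'])@ay)
d=load('w10'); # pose at that time unchanged orientation
q=plane(d,[(319,178)],.049)[0]; print((q-np.array([.4485,.209,.052]))@ex)
d=load('s12'); print(plane(d,[(260+320*200/640,150+32*150/480)],s['tool_pos'][2]-.003))
# tilt check: shank line
p=plane(load('w12'),[(319,178),(319,5)],s['tool_pos'][2]-.003); v=p[1]-p[0]; print(np.degrees(np.arctan2(v[1],v[0])))
```

```text
clip front end [0.51053316 0.17296428 0.05      ] 0.053195983133380004 -0.0012508651354518657
now front rel TCP 0.05387685914711905 -0.003427065373855782
0.054683790424990206
[[ 0.39022551 -0.1355515   0.14485688]]
3.512190298653667
```

Run:
```python
from go import *
plan(seat+[.001,0,.018],Rr()); plan(seat+[.001,0,.003],Rr())
```

```text
rot units (tool) [0.02 0.02 0.  ] shift units cur frame [0.08 4.01 0.7 ] in target frame [0.08 4.02 0.7 ]
rot units (tool) [0.02 0.02 0.  ] shift units cur frame [0.02 4.76 0.7 ] in target frame [0.02 4.76 0.7 ]
```

>>> {"op": "send_rows", "data": {"motion": [[[0, 0, 0, 0, 0.5, 0.25, 1], [0, 0, 0, 0, 0.9, 0.25, 1], [0, 0, 0, 0.08, 0.9, 0.1, 1], [0, 0, 0, 0, 0.9, 0, 1], [0, 0, 0, 0, 0.7, 0, 1]]]}}

```text
clock: 15.17
tool_pos: [0.4381, -0.1503, 0.069]
eef_rot: [0.054, -0.705, 0.707, 0.007]
contact_force: [0.1, -0.2, -1.2]
opening: 0.319
```

Run:
```python
from go import *
s=get_state(); print(s['tool_pos'],s['contact_force'])
plan(seat+[.001,0,.003],Rr())
d=snap('wrist','w13.png'); d=snap('side','s13.png')
a=load('s13')['img'][150:300,260:460,::-1]; cv2.imwrite('pics/zs13.png',cv2.resize(a,(640,480)))
```

```text
[ 0.43810281 -0.15025757  0.06897661] [ 0.14406691 -0.16602428 -1.16486238]
rot units (tool) [0.01 0.02 0.  ] shift units cur frame [-0.06  0.8   0.09] in target frame [-0.06  0.8   0.09]
```

View pics/zs13.png

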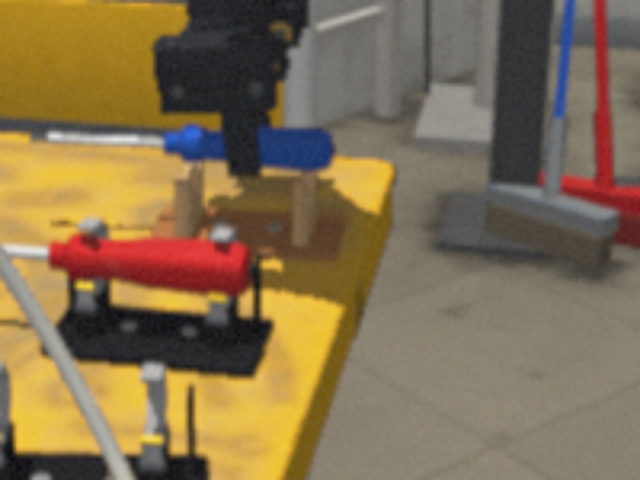

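View pics/w13.png

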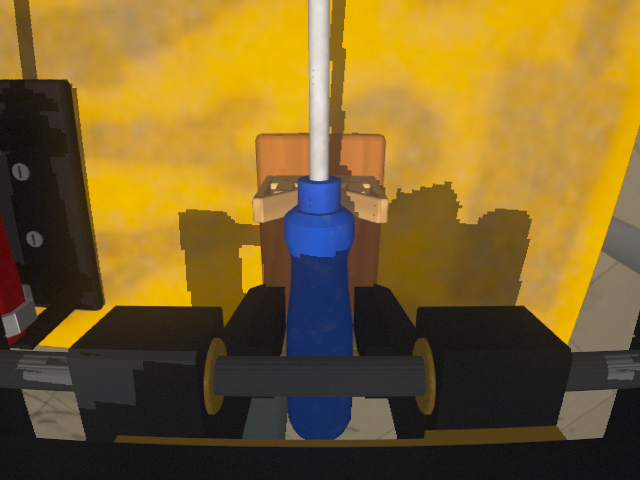

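>>> {"op": "send_rows", "data": {"motion": [[[0, 0, 0, 0, 0.2, 0.06, 1], [0, 0, 0, 0, 0.15, 0.03, 1], [0, 0, 0, 0, 0.15, 0, 1], [0, 0, 0, 0, 0.15, 0, 1], [0, 0, 0, 0, 0.1, 0, 1]]], "force": 20}}

```text
clock: 15.68
tool_pos: [0.4374, -0.1526, 0.0553]
eef_rot: [0.054, -0.705, 0.707, 0.007]
contact_force: [0.8, -0.9, -1.0]
opening: 0.319
```

>>> {"op": "send_rows", "data": {"motion": [[[0, 0, 0, 0, 0.07, 0, 1], [0, 0, 0, 0, 0.07, 0, 1], [0, 0, 0, 0, 0, 0, 1], [0, 0, 0, 0, 0, 0, 1], [0, 0, 0, 0, 0, 0, 1]]], "force": 10}}

```text
clock: 16.1
tool_pos: [0.4372, -0.1517, 0.0529]
eef_rot: [0.054, -0.706, 0.706, 0.007]
contact_force: [-0.5, 2.8, 6.2]
opening: 0.322
```

>>> {"op": "send_rows", "data": {"motion": [[[0, 0, 0, 0, 0, 0, 0.2], [0, 0, 0, 0, 0, 0, 0], [0, 0, 0, 0, 0, 0, -0.2], [0, 0, 0, 0, 0, 0, -0.3], [0, 0, 0, 0, 0, 0, -0.3]]]}}

```text
clock: 16.52
tool_pos: [0.4368, -0.153, 0.0524]
eef_rot: [0.054, -0.705, 0.707, 0.008]
contact_force: [-0.7, -0.1, -0.1]
opening: 0.648
```

>>> {"op": "send_rows", "data": {"motion": [[[0, 0, 0, 0.04, -0.4, 0, -0.3], [0, 0, 0, 0.08, -0.9, 0, -0.3], [0, 0, 0, 0.08, -1, 0, -0.3], [0, 0, 0, 0.08, -1, 0, -0.3], [0, 0, 0, 0.08, -1, 0, -0.3]]]}}

```text
clock: 16.93
tool_pos: [0.4368, -0.1527, 0.1401]
eef_rot: [0.054, -0.705, 0.707, 0.008]
contact_force: [-0.1, 1.1, 0.5]
opening: 0.649
```

>>> {"op": "send_rows", "data": {"motion": [[[0, 0, 0, 0.08, -1, 0, -0.3], [0, 0, 0, 0.08, -1, 0, -0.3], [0, 0, 0, 0.08, -1, 0, -0.3], [0, 0, 0, 0, -0.5, 0, -0.3], [0, 0, 0, 0, 0, 0, -0.3]]]}}

```text
clock: 17.35
tool_pos: [0.4394, -0.1532, 0.2112]
eef_rot: [0.052, -0.705, 0.707, 0.006]
contact_force: [-0.5, 0.2, -0.0]
opening: 0.651
```

Run:
```python
from go import *
s=get_state(); print(s['tool_pos'],s['contact_force'],s['q'].round(2))
d=snap('wrist','w14.png'); 
hsv=cv2.cvtColor(d['img'],cv2.COLOR_RGB2HSV); b=cv2.inRange(hsv,(105,120,40),(130,255,255))
P=plane(d,np.argwhere(b)[:,::-1],.05)[:,:2].astype(np.float32); print('blue',cv2.minAreaRect(P))
d=snap('side','s14.png')
a=load('s14')['img'][150:300,260:460,::-1]; cv2.imwrite('pics/zs14.png',cv2.resize(a,(640,480)))
```

```text
[ 0.43941335 -0.15320977  0.21117469] [-0.4710907  0.1534497 -0.0468182] [-0.16  0.67  0.64  2.04 -0.56  0.69 -0.66]
blue ((0.435829758644104, -0.14993833005428314), (0.11106368899345398, 0.02609654702246189), 4.322414875030518)
```

View pics/w14.png

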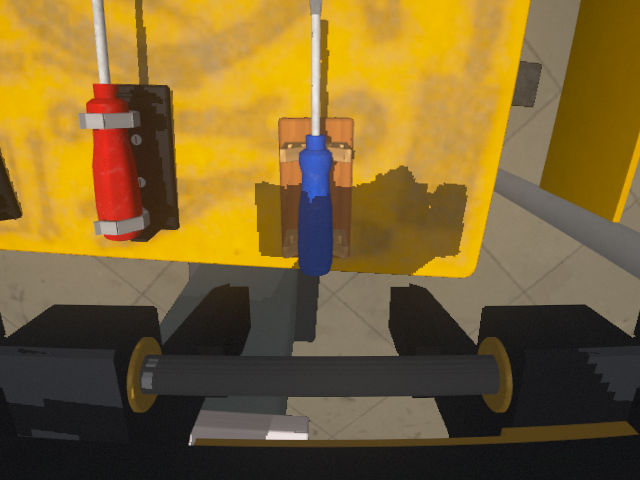

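View pics/zs14.png

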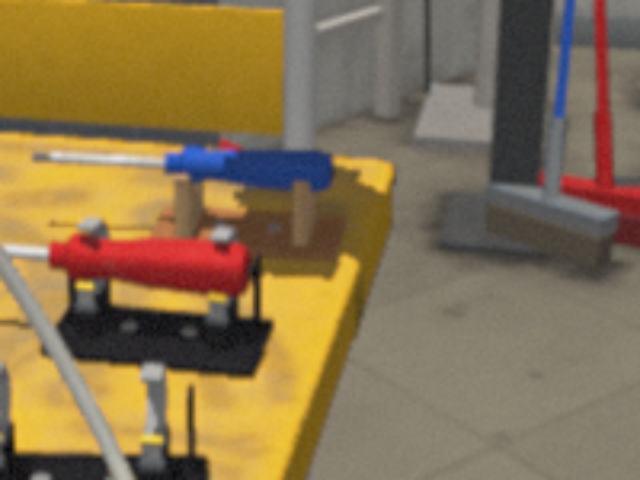

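```bash
python3 -c "
from plant import job,get_state
print(job.finish_job()); s=get_state(); print(s['clock'],s['contact_force'])"
```

```text
the job is handed in; nothing more can be done
None
the job is handed in; nothing more can be done
```

The blue screwdriver now lies in both V notches of the rest. It is released, and the gripper is about 16 cm clear above it. I handed the job in at about 17.4 s of the 38 s allowed; no verdict is reported.

**What I did:** I gripped the handle's middle from above and slid it about 45 mm out on the open side, with a peak reading of about 8 N. At 19 mm out the gripper was about 3 mm above its clipped height and under 1 mm off lengthwise. I then lifted it over the red one, lowered it until I felt about 6 N of contact, opened the fingers and went straight up.

**Last checks:**

| Check | Measured | Limit |
|---|---|---|
| Handle middle from the seat point, horizontally | about 2–3 mm | 15 mm |
| Axis from the rest's axis | about 0.6° | about 10° |
| Force on the tool | under 1 N (noise) | touching nothing |

The side picture shows the handle down in both saddles. I judged the seated height from that picture and from the gripper's height (about 53 mm) at contact, not by a separate measurement. The red screwdriver looks unmoved in its clips in the last wrist and side pictures, but I did not measure its shift.

**What did not go to plan:** The pictures show a grey hose by the tray where the gripper body had to pass. I first tried tilting the gripper round it, but joints 5 and 6 reached the end of their range. I then probed the hose slowly with the shut fingers: they passed through it in the picture with no force, so I took it as not solid and grasped almost straight down.

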